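# Swap the measuring cup and the salt pot at the back of the seasoning rack

### The job

The orange measuring cup stands at the back of the wooden rack, behind the tea canister and the square tin. Stand those two aside in the steel tray, then put the cup upright in the middle of the round wooden coaster, then put the salt pot in the rack exactly where the cup had stood, and only then stand the canister and the tin back where each was at the start. Keep everything upright, set things down gently, and leave the enamel pot and the spoon rest alone.

Things in the scene. Friction and masses are not known exactly. Their poses are not given: they have to be found in the camera images.
- rack: Fixed low open wooden rack, 180 (x) by 250 (y) mm, walls 22 mm high and 6 mm thick, inner floor 8 mm above the table. Origin at the centre of its underside; its +x points to its back, away from the robot. Three grey felt spots (66 mm across, flat) on its floor: two front ones at (-30, +50) and (-30, -50) mm in its frame, where the canister and the tin stand (either one in either place, up to 3 mm off), and the back one at (+28, 0) mm, where the cup stands at the start.
- side_tray: Fixed shallow steel tray, empty, 220 (x) by 130 (y) mm, walls 14 mm high and 4 mm thick, inner floor 6 mm above the table. Origin at the centre of its underside, x along its length. Room for two things side by side along x, e.g. 50 mm either side of the centre. May be on the left or the right.
- coaster: Fixed round dark wooden coaster, 100 mm across, 6 mm high, empty. Origin at the centre of its underside. On the opposite side of the rack from the tray.
- canister: Round metal tea canister, closed, 58 mm across and 120 mm tall, straight sides with a thin dark band at 75 mm, about 0.25 kg. Origin at the centre of its underside, z up. In a front place of the rack.
- tin: Square tin, 52 by 52 mm, 105 mm tall, white with a grey metal lid (fixed on), about 0.25 kg. Origin at the centre of its underside, z up, sides square to its x and y axes. In the other front place of the rack.
- cup: Orange plastic measuring cup, open, 62 mm tall, 56 mm across at the foot and 62 mm at the rim, wall 3 mm, about 0.07 kg. Origin at the centre of its underside, z up. A small loop handle (7 mm thick, reaching to 49 mm from the axis, 16 to 52 mm high) stands out along its +x; grip it across its y axis to miss the handle.
- salt_pot: Low round white ceramic salt pot with a dark wooden lid (fixed on), 58 mm across, sides straight to 48 mm high, 63 mm tall over the small lid knob, about 0.3 kg. Origin at the centre of its underside, z up. It starts on the table in front of the rack.
- enamel_pot: Bystander: white enamel pot with lid and two side handles, 176 mm across (230 mm over the handles along its y), 131 mm tall, 1.6 kg. Origin at the centre of its underside. Not to be moved.
- spoon_rest: Bystander: blue ceramic spoon rest, a dish 110 mm across and 16 mm high with a flat tongue reaching 111 mm from the centre along its -x, 0.25 kg. Origin under the centre of the dish. Not to be moved.
There are look-alikes about, which are no part of the job. What is shaped like the canister but blue is not meant.

How it is judged:
By the outcome, as a careful person would: the job done as asked, in the order asked, and still so for the second after the job is handed in, with the robot touching nothing.
It also fails if it takes over 141 s, if anything falls off the work surface, if the arm or the gripper's body presses on something with over 40 N, if the wrist force passes 120 N, or if a joint passes its speed limit or range.

### The arm

A 6-joint arm with a two-finger parallel gripper is mounted at the origin on the work surface. World frame = base frame: x ahead of the robot, y to its left, z up, the work surface at z = 0. Lengths are in m, angles in rad, forces in N, time in s.
With the tool pointing down it reaches from about 0.35 to 0.775 m from the base axis. Payload 7.3 kg.
Tool frame: the origin (TCP) lies at the very end of the fingers, on their centre line; the grasp point (between the pads) lies 19 mm behind it; z points along the fingers, y is the direction in which the jaws open and shut (so a half turn about z gives the same grasp; the last joint's range is limited). The gripper opens to 92 mm and grips with 3 to 60 N. Pads are 19 mm wide; open, the fingers measure 130 mm over their backs; the gripper's body (75 mm by 190 mm) begins 47 mm behind the grasp point.
Start: joints at [1.082, 0.342, 1.524, -0, 1.275, -0.146], TCP at [0.176, 0.494, 0.227] pointing down, gripper open.
Joint ranges: [-2.53, 2.53], [-0.77, 2.02], [0.04, 2.7], [-1, 4.14], [0.28, 2.66], [-3.11, 3.11]. Speed limits (rad/s): [2.57, 2.57, 3.14, 3.14, 3.14, 3.14].

### API

Orientations are given as a unit quaternion [x, y, z, w].
In Python, from rig import bot, cams gives the robot as it stands.
- The arm moves only by the tool send_rows, never from a script. Its argument "series" is one flat list of numbers, 4 for each row, row after row: the shift along the tool's x, y, z in cm, then the turn about the tool's z in rad. In form: [tx, ty, tz, turn, tx, ty, tz, turn, ...]. A call has 1 to 12 rows; each row shifts and turns the commanded pose from where the row before left it, along the tool's axes as they then stand; what a row does not reach is not made up. A row lasts 1/10 s, in which the tool goes at most 50 mm and 8.59 degrees, less where a joint would pass 70% of its speed; a pose out of reach is approached as far as the arm can. A call with a gripper value outside its range is refused whole. "gripper" is the gripper's target within -1 to 1 (shut at 1, half-way at 0, fully open at -1), set as the call begins (left out, the last holds). The fingers move at their own pace and stop on an object; "squeeze" is the grip in N (left out, the last holds). Time passes only in rows, so rows that do not move let the fingers close. It gives the time, the measured TCP pose, the force and the opening at its end, in the units of the state.
- bot.get_state(): the state, without advancing time (a new reading comes with each control period).
- cams.get_image(name): name is "side" or "top" or "wrist"; returns the picture (384x512x3 uint8, red, green, blue); there is no depth.
- cams.camera_info(name): a dict with "vertical_fov" (degrees; the focal length in pixels is half the picture's height over the tangent of half this angle, whatever the lens; pixels are square), "cx", "cy" (the principal point, pixels), "k1" (the pictures are not rectified: a ray, as slopes to the right and down, at radius r is drawn at 1 + k1 r^2 times it, then the intrinsics apply), "view" (4x4, takes a point from world to camera coordinates); the wrist camera has in their place "hand_eye" (4x4, takes a point from camera to tool coordinates, whose origin is the TCP and whose axes are the flange's). Camera axes: x right, y down, z forward; pixel columns grow to the right and rows downward; lengths in m; the calibration is good to about 2 mm. A picture is of the moment at which its call begins: read the wrist's pose just before it. camera_info takes no time and is no camera call.
- bot.job_done(): hands the job in, once; it reports no verdict.
The state is a dict: "time": time; "joint_positions": joint angles; "joint_vel": joint speeds; "effort": joint torques, N m; "position": TCP position; "ee_rot": TCP orientation; "force": force on the tool from outside, world axes, zero at the start; "moment": the same for the moment, N m; "opening": finger opening in m.
Only numpy, scipy, OpenCV 4.12 (cv2) and the standard library are available. Lean on these libraries where they do the work, as an engineer would, in place of code of your own. Each camera call takes 0.05 s, during which the arm holds its last target.

## Working session

There is one attempt and no reset: what is moved stays moved. The work goes in short steps, Python scripts to look and compute and a tool call to move; the robot and the scene stay as the last step left them, time stands still between calls to the robot, and variables do not carry over. Pictures are saved under pics/ and viewed, and the job is handed in when it is done.

Besides the shell and the picture viewer there is one more tool, called by a JSON object that holds its "op" and its "data". send_rows: Moves the arm, as the interface text tells. Its arguments: {"type":"object","properties":{"series":{"type":"array"},"gripper":{"type":"number"},"squeeze":{"type":"number"}},"required":["series"]}

```bash
ls; mkdir -p pics; python3 - <<'E'
from rig import bot,cams
import cv2
s=bot.get_state();print(s)
for n in("side","top","wrist"):
    im=cams.get_image(n);cv2.imwrite(f"pics/{n}0.png",im[:,:,::-1]);print(n,cams.camera_info(n))
E
```

```text
pics
{'time': 0.0, 'joint_positions': array([ 1.08198996e+00,  3.42697764e-01,  1.52502651e+00, -2.34949022e-05,
        1.27539656e+00, -1.46015503e-01]), 'joint_vel': array([-0.00030935, -0.00078024, -0.00103596,  0.00201508, -0.00077107,
        0.00085193]), 'effort': array([-1.14004513e-03, -4.31237090e+01, -2.44225144e+01,  7.17837154e-02,
        5.57622034e-02, -8.90174761e-05]), 'position': array([0.1762591 , 0.49408988, 0.22605461]), 'ee_rot': array([ 1.70554070e-01,  9.85348022e-01, -7.29428749e-04, -2.27804023e-04]), 'force': array([-0.95457332, -0.55010174,  0.15236647]), 'moment': array([0.0214986 , 0.02067145, 0.00992488]), 'opening': 0.09193919119587318}
side {'vertical_fov': 50.19918256991283, 'cx': 257.62393636613047, 'cy': 190.27220106998323, 'k1': -0.13482324685401628, 'view': array([[ 0.97124812, -0.2378822 , -0.00944174, -0.61812892],
       [-0.18037908, -0.70942736, -0.68130479,  0.15586969],
       [ 0.15537206,  0.66341908, -0.73193896,  1.06076982],
       [ 0.        ,  0.        ,  0.        ,  1.        ]])}
top {'vertical_fov': 46.84155662850705, 'cx': 259.41125961071873, 'cy': 197.01644827280597, 'k1': -0.16474657653947547, 'view': array([[-0.02824477, -0.99925659, -0.02623946,  0.03583256],
       [-0.98437836,  0.03236874, -0.17306504,  0.59901394],
       [ 0.17378572,  0.02094138, -0.98456081,  1.24389788],
       [ 0.        ,  0.        ,  0.        ,  1.        ]])}
wrist {'vertical_fov': 58.76400212076367, 'cx': 254.64677352271923, 'cy': 187.93438310542777, 'k1': -0.06405984842740683, 'hand_eye': array([[ 1.30777795e-03, -9.63573566e-01, -2.67440222e-01,
         7.24815184e-02],
       [ 9.99998323e-01,  9.17255525e-04,  1.58514892e-03,
         1.36323029e-03],
       [-1.28209658e-03, -2.67441846e-01,  9.63573150e-01,
        -1.57470582e-01],
       [ 0.00000000e+00,  0.00000000e+00,  0.00000000e+00,
         1.00000000e+00]])}
```

View pics/side0.png

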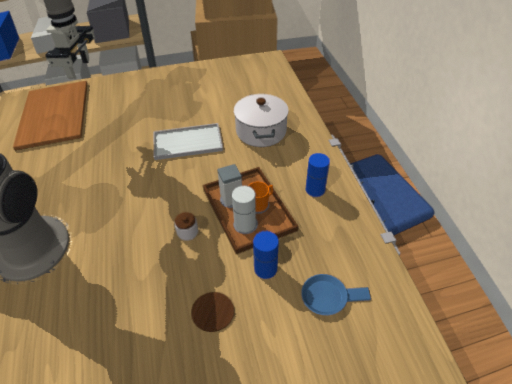

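View pics/top0.png

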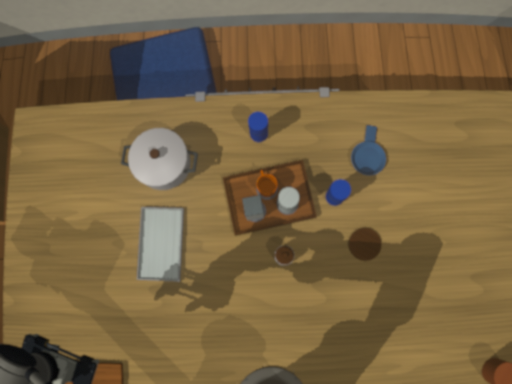

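View pics/wrist0.png

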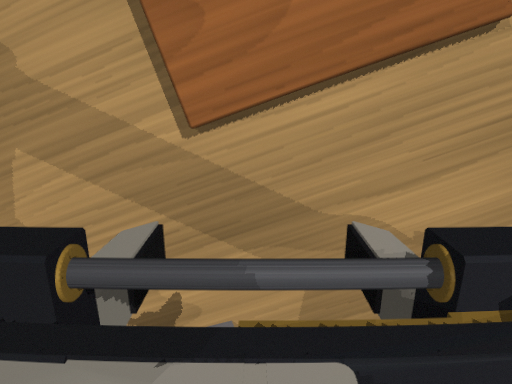

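```bash
cat > h.py <<'E'
import numpy as np,cv2
from rig import bot,cams
from scipy.spatial.transform import Rotation as R
def K(n):
    c=cams.camera_info(n);f=192/np.tan(np.radians(c["vertical_fov"])/2)
    return np.array([[f,0,c["cx"]],[0,f,c["cy"]],[0,0,1]]),np.array([c["k1"],0,0,0,0.]),c
def T(n,s=None):
    k,d,c=K(n)
    if n!="wrist": return np.linalg.inv(c["view"])
    M=np.eye(4);M[:3,:3]=R.from_quat(s["ee_rot"]).as_matrix();M[:3,3]=s["position"];return M@c["hand_eye"]
def rays(n,px,s=None):
    k,d,c=K(n);p=cv2.undistortPoints(np.array(px,float).reshape(-1,1,2),k,d).reshape(-1,2)
    M=T(n,s);return M[:3,3],np.c_[p,np.ones(len(p))]@M[:3,:3].T
def onz(n,px,z,s=None):
    o,v=rays(n,px,s);return o+v*((z-o[2])/v[:,2])[:,None]
def proj(n,P,s=None):
    k,d,c=K(n);M=np.linalg.inv(T(n,s));q,_=cv2.projectPoints(np.array(P,float).reshape(-1,3),cv2.Rodrigues(M[:3,:3])[0],M[:3,3],k,d);return q.reshape(-1,2)
E
python3 - <<'E'
import cv2
a=cv2.imread('pics/top0.png')[140:280,120:400];cv2.imwrite('pics/topc.png',cv2.resize(a,None,fx=2.8,fy=2.8,interpolation=2))
a=cv2.imread('pics/side0.png')[110:335,140:380];cv2.imwrite('pics/sidec.png',cv2.resize(a,None,fx=2.6,fy=2.6,interpolation=2))
E
```

```text
(no output)
```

View pics/topc.png

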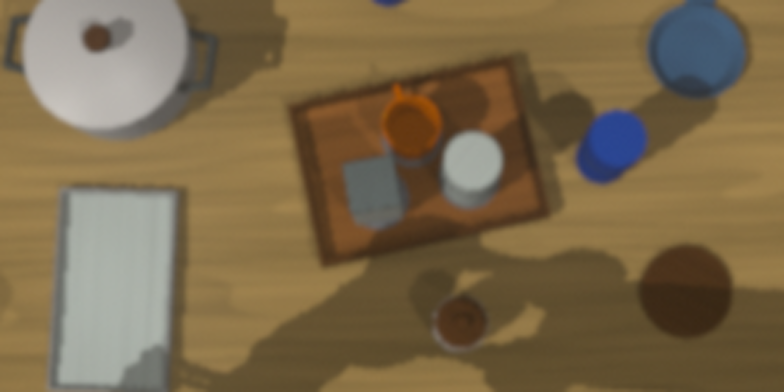

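View pics/sidec.png

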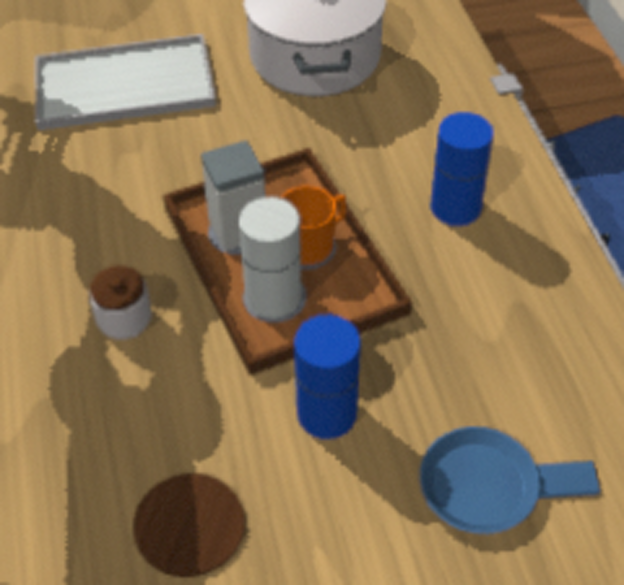

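```bash
python3 - <<'E'
from h import *
np.set_printoptions(precision=4,suppress=True)
f=lambda l:[(x/2.8+120,y/2.8+140) for x,y in l]
print('rack',onz('top',f([(290,103),(518,54),(550,214),(324,266)]),.022))
print('tray',onz('top',f([(65,187),(184,188),(168,390),(50,388)]),.014))
print('coaster',onz('top',f([(686,291)]),.006))
print('salt',onz('top',f([(461,321)]),.055))
print('can',onz('top',f([(472,159)]),.12), 'tin',onz('top',f([(343,162),(391,152),(405,201),(357,213)]),.105).mean(0))
print('cup',onz('top',f([(411,122)]),.062),onz('top',f([(398,90)]),.05))
g=lambda l:[(x/2.6+140,y/2.6+110) for x,y in l]
print('side can',onz('side',g([(270,215)]),.12),'tin',onz('side',g([(203,155),(247,145),(264,175),(217,188)]),.105).mean(0),'salt',onz('side',g([(119,290)]),.05),'coaster',onz('side',g([(190,524)]),.006))
print('rack',onz('side',g([(164,200),(308,150),(411,300),(254,362)]),.022))
print('pot,blue',onz('top',[(157,153)],.11),onz('top',f([(620,137)]),.12),onz('top',f([(698,52)]),.016),onz('top',[(260,118)],.12))
print(onz('side',g([(465,133),(328,340),(315,5)]),.12))
E
```

```text
rack [[ 0.6711  0.125   0.022 ]
 [ 0.7172 -0.1238  0.022 ]
 [ 0.5411 -0.1496  0.022 ]
 [ 0.4934  0.0915  0.022 ]]
tray [[0.588  0.3746 0.014 ]
 [0.5829 0.2424 0.014 ]
 [0.3669 0.2607 0.014 ]
 [0.3707 0.3893 0.014 ]]
coaster [[ 0.4552 -0.2933  0.006 ]]
salt [[ 0.4298 -0.0499  0.055 ]]
can [[ 0.5859 -0.0646  0.12  ]] tin [0.5686 0.0334 0.105 ]
cup [[ 0.6373 -0.0053  0.062 ]] [[0.6748 0.0074 0.05  ]]
side can [[ 0.5888 -0.0538  0.12  ]] tin [0.569 0.037 0.105] salt [[ 0.4324 -0.0524  0.05  ]] coaster [[ 0.4583 -0.2963  0.006 ]]
rack [[ 0.4958  0.0861  0.022 ]
 [ 0.6696  0.124   0.022 ]
 [ 0.7185 -0.1148  0.022 ]
 [ 0.5481 -0.1503  0.022 ]]
pot,blue [[0.7287 0.3089 0.11  ]] [[ 0.6033 -0.2127  0.12  ]] [[ 0.7151 -0.3225  0.016 ]] [[0.8186 0.0079 0.12  ]]
[[ 0.8105  0.0095  0.12  ]
 [ 0.6058 -0.2109  0.12  ]
 [ 0.7135  0.264   0.12  ]]
```

```bash
cat >> h.py <<'E'
def th(s=None):
    s=s or bot.get_state();M=R.from_quat(s["ee_rot"]).as_matrix();return np.arctan2(M[1,1],M[0,1])
def plan(P,theta=None,s=None):
    s=s or bot.get_state();t=th(s);theta=t if theta is None else theta
    M=R.from_quat(s["ee_rot"]).as_matrix()
    turn=-(theta-t); turn=(turn+np.pi/2)%np.pi-np.pi/2
    M2=M@R.from_rotvec([0,0,turn]).as_matrix()
    d=M2.T@(np.array(P)-s["position"])*100
    print("t%.1f pos"%s["time"],np.round(s["position"],4),"th %.3f"%t,"F",np.round(s["force"],1),"op %.4f"%s["opening"],"| turn %.3f then cm"%turn,np.round(d,2),"len %.1f"%np.linalg.norm(d),"tilt",np.round(M[:2,2],4))
E
python3 -c "
from h import *
plan([.48,-.02,.33],1.756)"
```

```text
t0.1 pos [0.1763 0.4942 0.2262] th 1.228 F [-0.5  0.3 -0.8] op 0.0916 | turn -0.528 then cm [-20.37 -56.14 -10.34] len 60.6 tilt [-0.0005 -0.001 ]
```

{"op": "send_rows", "data": {"series": [0,0,-1,-0.132,0,0,-1,-0.132,0,0,-1,-0.132,0,0,-1,-0.132,-1.5,-4,-0.5,0,-1.5,-4,-0.5,0,-1.5,-4,-0.5,0,-1.5,-4,-0.5,0,-1.5,-4,-0.5,0,-1.5,-4,-0.5,0,-1.5,-4,-0.5,0,-1.5,-4,-0.5,0], "gripper": -1}}

```text
time: 1.35
position: [0.3537, 0.2004, 0.3069]
ee_rot: [-0.093, 0.996, 0.0, 0.0]
force: [0.5, 0.6, 0.7]
opening: 0.0915
```

{"op": "send_rows", "data": {"series": [-1.4,-4,-0.5,0,-1.4,-4,-0.5,0,-1.4,-4,-0.5,0,-1.4,-4,-0.5,0,-1.4,-4,-0.4,0,-1.4,-4,0,0,0,0,0,0,0,0,0,0]}}

```text
time: 2.15
position: [0.4799, -0.0189, 0.33]
ee_rot: [-0.091, 0.996, 0.0, -0.001]
force: [-0.4, 0.8, 0.6]
opening: 0.0917
```

```bash
python3 - <<'E'
from h import *
import pickle
plan([.48,-.02,.33],1.756)
s=bot.get_state();im=cams.get_image('wrist');cv2.imwrite('pics/w1.png',im[:,:,::-1]);pickle.dump(s,open('w1.pkl','wb'))
print(cams.camera_info('wrist')['cx'])
E
```

```text
t2.1 pos [ 0.4799 -0.0189  0.33  ] th 1.754 F [-0.4  0.8  0.6] op 0.0917 | turn -0.002 then cm [ 0.02 -0.11  0.  ] len 0.1 tilt [-0.0016  0.0008]
254.64677352271923
```

View pics/w1.png

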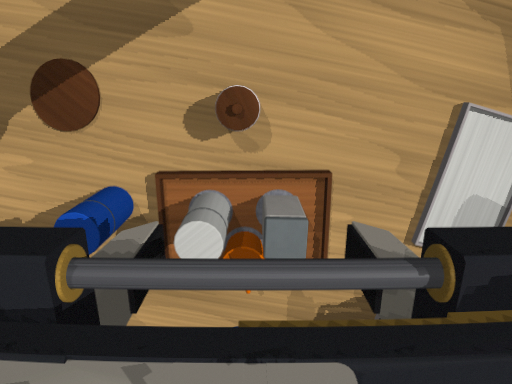

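{"op": "send_rows", "data": {"series": [-4,0,0,0,-4,0,0,0,-4,0,0,0,-1,0,0,0,0,0,0,0,0,0,0,0]}}

```text
time: 2.8
position: [0.607, 0.0067, 0.3308]
ee_rot: [-0.093, 0.996, 0.0, -0.0]
force: [0.3, -0.3, 0.3]
opening: 0.0917
```

```bash
python3 - <<'E'
from h import *
import pickle
plan([.6,-.02,.33],1.756)
s=bot.get_state();im=cams.get_image('wrist');cv2.imwrite('pics/w2.png',im[:,:,::-1]);pickle.dump(s,open('w2.pkl','wb'))
cv2.imwrite('pics/w2c.png',cv2.resize(im[40:240,130:370,::-1],None,fx=2.9,fy=2.9,interpolation=2))
E
```

```text
t2.8 pos [0.607  0.0067 0.3308] th 1.758 F [ 0.3 -0.3  0.3] op 0.0917 | turn 0.002 then cm [ 1.18 -2.5   0.08] len 2.8 tilt [-0.0007  0.0002]
```

View pics/w2.png

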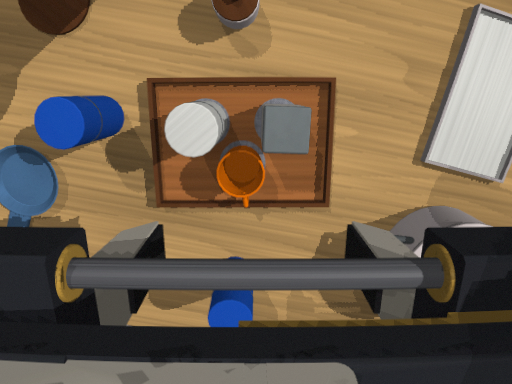

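View pics/w2c.png

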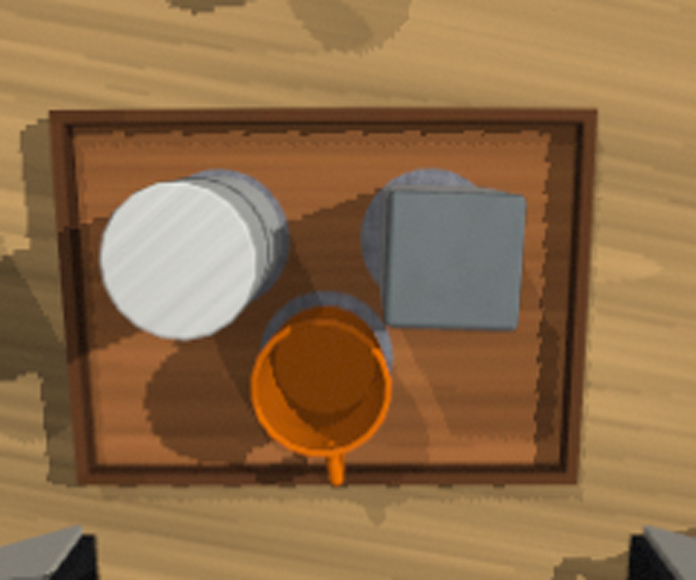

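The picture shows the white canister lid at (195,130), the tin lid at (287,129), the cup at (241,172) with its handle to the back at (246,202), and the rack corners near (148,79) and (335,78). The blue cylinder at (80,122) is a look-alike, as is the one at (231,300). My choice is the white one in the rack.

```bash
cat > meas.py <<'E'
from h import *
import pickle
np.set_printoptions(precision=4,suppress=True)
s=pickle.load(open('w2.pkl','rb'));W=lambda px,z:onz('wrist',px,z,s)
im=cv2.imread('pics/w2.png')
c0=np.array([130,40])
f=lambda l:np.array(l)/2.9+c0
rc=W(f([(50,111),(597,111),(576,486),(77,484)]),.022);print('rack',rc,rc.mean(0),'sides',[np.linalg.norm(rc[i]-rc[i-1]) for i in range(4)])
fx=(rc[0]+rc[1])/2;bx=(rc[2]+rc[3])/2;print('yaw',np.arctan2(*(bx-fx)[[1,0]]),np.arctan2(*((rc[1]+rc[2]-rc[0]-rc[3])[[0,1]]*[-1,1])))
def circ(P):
    A=np.c_[2*P[:,:2],np.ones(len(P))];x=np.linalg.lstsq(A,(P[:,:2]**2).sum(1),rcond=None)[0];return x[:2],np.sqrt(x[2]+x[:2]@x[:2])
can=f([(101,255),(113,217),(140,190),(178,181),(140,328),(113,300),(182,339),(225,325),(250,290),(180,181)])
print('can',circ(W(can,.128)))
tin=W(f([(388,190),(525,195),(517,330),(385,326)]),.113);print('tin',tin.mean(0),[np.linalg.norm(tin[i]-tin[i-1]) for i in range(4)],[np.arctan2(*(tin[i]-tin[i-1])[[1,0]])%(np.pi/2) for i in range(4)])
hsv=cv2.cvtColor(im,cv2.COLOR_BGR2HSV);m=cv2.inRange(hsv,(8,200,120),(18,255,255));m[:, :200]=0;m[:,300:]=0;m[:130]=0;m[220:]=0
cv2.imwrite('pics/m.png',cv2.resize(m[130:220,200:300],None,fx=6,fy=6))
cup=f([(251,385),(390,385),(320,456),(262,344),(380,345),(268,425),(374,425),(290,447),(352,447)])
print('cup',circ(W(cup,.070)),'handle tip',W(f([(337,486)]),.060))
print('tray',W([(482,5),(425,163),(500,181)],.014))
print('pot',W([(236,8)],.058))
E
python3 meas.py
```

```text
rack [[ 0.5425 -0.1476  0.022 ]
 [ 0.4964  0.0966  0.022 ]
 [ 0.6724  0.1303  0.022 ]
 [ 0.718  -0.1147  0.022 ]] [ 0.6073 -0.0089  0.022 ] sides [np.float64(0.17856423018863962), np.float64(0.24847708265163432), np.float64(0.17925318894162898), np.float64(0.24920071298118684)]
yaw 0.18725286744833392 0.18523143547570914
can (array([ 0.5851, -0.0631]), np.float64(0.028311699683791717))
tin [0.5676 0.0367 0.113 ] [np.float64(0.050934791590818825), np.float64(0.0509530332956087), np.float64(0.0507660975747184), np.float64(0.05074561012325608)] [np.float64(0.17218541661247233), np.float64(0.15536622685109047), np.float64(0.16814967369527076), np.float64(0.1586303138245786)]
cup (array([ 0.6345, -0.004 ]), np.float64(0.030549409601237115)) handle tip [[0.6817 0.0116 0.06  ]]
tray [[0.364  0.2674 0.014 ]
 [0.5832 0.2539 0.014 ]
 [0.5868 0.377  0.014 ]]
pot [[ 0.4446 -0.0441  0.058 ]]
```

View pics/m.png

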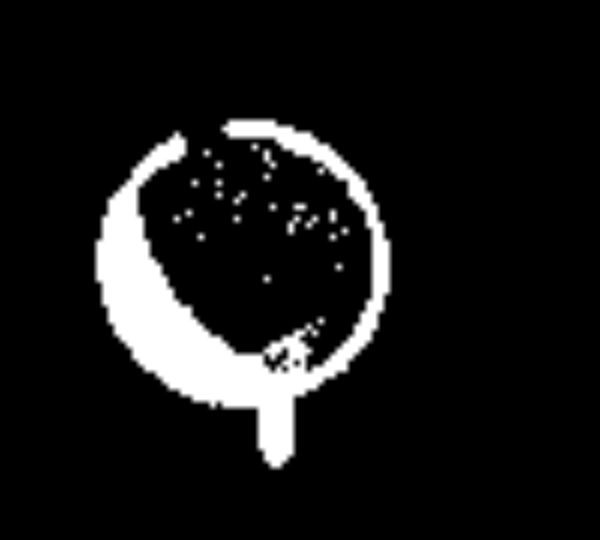

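```bash
python3 -c "
from h import *
plan([.586,-.0633,.075],1.757)"
```

```text
t2.9 pos [0.6069 0.0064 0.3312] th 1.757 F [ 0.4 -0.1 -0.1] op 0.0917 | turn 0.000 then cm [ 3.34 -6.46 25.62] len 26.6 tilt [-0.0001  0.0001]
```

{"op": "send_rows", "data": {"series": [1.65,-3.2,2,0,1.65,-3.25,2,0,0,0,4,0,0,0,4,0,0,0,3,0,0,0,1,0,0,0,0,0,0,0,0,0], "gripper": -0.7, "squeeze": 15}}

```text
time: 3.65
position: [0.588, -0.064, 0.1728]
ee_rot: [-0.093, 0.996, -0.0, 0.002]
force: [0.4, -0.9, 1.2]
opening: 0.0783
```

```bash
python3 - <<'E'
from h import *
plan([.586,-.0633,.075],1.757)
cv2.imwrite('pics/w3.png',cams.get_image('wrist')[:,:,::-1])
E
```

```text
t3.6 pos [ 0.588  -0.064   0.1728] th 1.756 F [ 0.4 -0.9  1.2] op 0.0783 | turn -0.001 then cm [0.22 0.12 9.78] len 9.8 tilt [ 0.0031 -0.0007]
```

View pics/w3.png

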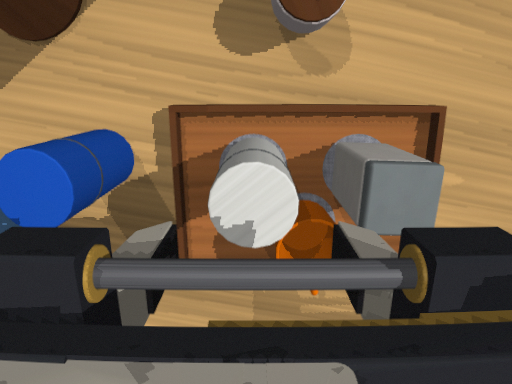

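{"op": "send_rows", "data": {"series": [0.2,0.1,2,0,0,0,2,0,0,0,2,0,0,0,2,0,0,0,1.2,0,0,0,0.6,0,0,0,0,0,0,0,0,0]}}

```text
time: 4.5
position: [0.5859, -0.0634, 0.0738]
ee_rot: [-0.092, 0.996, -0.0, 0.001]
force: [1.0, 0.5, 0.2]
opening: 0.0781
```

{"op": "send_rows", "data": {"series": [0,0,0,0,0,0,0,0,0,0,0,0,0,0,0,0,0,0,0,0,0,0,0,0], "gripper": 1, "squeeze": 20}}

```text
time: 5.1
position: [0.5855, -0.0635, 0.0732]
ee_rot: [-0.092, 0.996, -0.0, 0.001]
force: [-0.3, -1.7, 3.8]
opening: 0.0578
```

```bash
python3 - <<'E'
from h import *
plan([.586,-.0633,.075],1.757)
E
```

```text
t5.1 pos [ 0.5855 -0.0635  0.0732] th 1.756 F [-0.3 -1.7  3.8] op 0.0578 | turn -0.001 then cm [-0.05  0.01 -0.18] len 0.2 tilt [ 0.0011 -0.0003]
```

{"op": "send_rows", "data": {"series": [0,0,-1,0,0,0,-2,0,0,0,-3.5,0,0,0,-4,0,0,0,-4,0,0,0,-1.5,0,0,0,0,0.12,0,0,0,0.125]}}

```text
time: 5.9
position: [0.5849, -0.063, 0.2335]
ee_rot: [0.032, 0.999, 0.0, 0.0]
force: [-0.6, 0.2, -2.3]
opening: 0.0576
```

```bash
python3 - <<'E'
from h import *
plan([.528,.318,.235],1.51)
E
```

```text
t5.9 pos [ 0.5849 -0.063   0.2335] th 1.506 F [-0.6  0.2 -2.3] op 0.0576 | turn -0.004 then cm [ 7.99 37.69 -0.14] len 38.5 tilt [0.0004 0.0003]
```

{"op": "send_rows", "data": {"series": [0.4,2,0,0,0.8,4,0,0,0.9,4,0,0,0.9,4,0,0,0.9,4,0,0,0.9,4,0,0,0.9,4,0,0,0.9,4,0,0,0.9,4,0,0,0.5,2.7,0,0,0,1,0,0,0,0,0,0]}}

```text
time: 7.1
position: [0.5273, 0.3188, 0.2323]
ee_rot: [0.029, 1.0, -0.0, -0.0]
force: [0.2, 1.1, -1.5]
opening: 0.058
```

```bash
python3 - <<'E'
from h import *
s=bot.get_state()
plan([.528,.318,.073],1.51)
cv2.imwrite('pics/w4.png',cams.get_image('wrist')[:,:,::-1])
import pickle;pickle.dump(s,open('w4.pkl','wb'))
E
```

```text
t7.1 pos [0.5273 0.3188 0.2323] th 1.513 F [ 0.2  1.1 -1.5] op 0.0580 | turn 0.003 then cm [-0.09 -0.07 15.93] len 15.9 tilt [-0.0009 -0.0004]
```

View pics/w4.png

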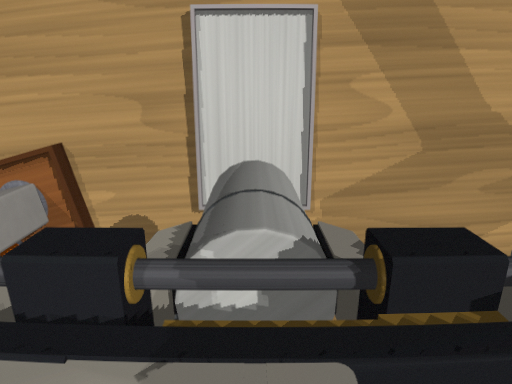

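```bash
python3 - <<'E'
from h import *
import pickle
s=pickle.load(open('w4.pkl','rb'))
P=onz('wrist',[(191,7),(317,7),(312,210),(200,210)],.014,s);print(P.round(4));print(proj('wrist',[[.528,.318,.006],[.428,.324,.006]],s))
E
```

```text
[[0.3654 0.2651 0.014 ]
 [0.3726 0.3929 0.014 ]
 [0.5899 0.3842 0.014 ]
 [0.5826 0.2537 0.014 ]]
[[252.32195331 159.58512444]
 [252.50674187  67.6714927 ]]
```

{"op": "send_rows", "data": {"series": [-0.05,0.2,2,0,0,0,4,0,0,0,4,0,0,0,3,0,0,0,1.5,0,0,0,0.8,0,0,0,0.3,0,0,0,0,0,0,0,0,0]}}

```text
time: 8.05
position: [0.5293, 0.3198, 0.078]
ee_rot: [0.03, 1.0, 0.0, 0.001]
force: [-0.9, -0.1, -1.9]
opening: 0.0579
```

{"op": "send_rows", "data": {"series": [0,0,0.1,0,0,0,0.1,0,0,0,0.1,0,0,0,0,0]}}

```text
time: 8.45
position: [0.5283, 0.3198, 0.0737]
ee_rot: [0.03, 1.0, 0.0, -0.0]
force: [-0.3, 0.1, -1.3]
opening: 0.058
```

{"op": "send_rows", "data": {"series": [0,0,0.1,0,0,0,0.1,0,0,0,0,0,0,0,0,0]}}

```text
time: 8.85
position: [0.5284, 0.3198, 0.0717]
ee_rot: [0.03, 1.0, 0.0, -0.0]
force: [0.5, 0.2, -2.1]
opening: 0.0578
```

{"op": "send_rows", "data": {"series": [0,0,0.05,0,0,0,0.05,0,0,0,0,0]}}

```text
time: 9.15
position: [0.5287, 0.3198, 0.0712]
ee_rot: [0.03, 1.0, 0.0, 0.0]
force: [-0.6, -0.5, 3.4]
opening: 0.0575
```

{"op": "send_rows", "data": {"series": [0,0,0,0,0,0,0,0,0,0,0,0,0,0,-0.5,0,0,0,-2,0,0,0,-4,0,0,0,-4,0,0,0,-4,0,0,0,-3,0,0,0,0,0], "gripper": -0.7}}

```text
time: 10.15
position: [0.5303, 0.3207, 0.2516]
ee_rot: [0.03, 1.0, 0.002, 0.005]
force: [-0.2, -0.3, 0.8]
opening: 0.0779
```

```bash
python3 - <<'E'
from h import *
plan([.5676,.0367,.235],.165+np.pi/2)
E
```

```text
t10.2 pos [0.5303 0.3207 0.2516] th 1.511 F [-0.2 -0.3  0.8] op 0.0779 | turn -0.225 then cm [  1.   -28.63   1.57] len 28.7 tilt [0.0092 0.0042]
```

{"op": "send_rows", "data": {"series": [0,0,0,-0.113,0,0,0,-0.112,0.1,-2,0.3,0,0.1,-4,0.3,0,0.2,-4,0.3,0,0.2,-4,0.3,0,0.2,-4,0.4,0,0.2,-4,0,0,0,-4,0,0,0,-2.6,0,0,0,0,0,0,0,0,0,0]}}

```text
time: 11.35
position: [0.5653, 0.0359, 0.2291]
ee_rot: [-0.082, 0.997, 0.0, -0.001]
force: [0.4, 0.7, -1.3]
opening: 0.0778
```

```bash
python3 - <<'E'
from h import *
s=bot.get_state()
plan([.5676,.0367,.075],.163+np.pi/2)
cv2.imwrite('pics/w5.png',cams.get_image('wrist')[:,:,::-1])
import pickle;pickle.dump(s,open('w5.pkl','wb'))
E
```

```text
t11.3 pos [0.5653 0.0359 0.2291] th 1.735 F [ 0.4  0.7 -1.3] op 0.0778 | turn 0.001 then cm [-0.26  0.03 15.41] len 15.4 tilt [-0.0011  0.0007]
```

View pics/w5.png

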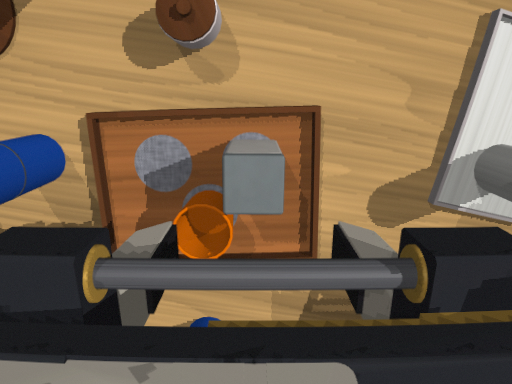

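```bash
python3 - <<'E'
from h import *
import pickle
s=pickle.load(open('w5.pkl','rb'))
P=onz('wrist',[(223,153),(285,153),(284,214),(223,214)],.113,s);print(P.round(4),P.mean(0));print('spot',onz('wrist',[(163,163)],.008,s))
E
```

```text
[[0.5444 0.0084 0.113 ]
 [0.5361 0.058  0.113 ]
 [0.5878 0.067  0.113 ]
 [0.5963 0.0157 0.113 ]] [0.56615071 0.0372769  0.113     ]
spot [[ 0.58592272 -0.06390359  0.008     ]]
```

{"op": "send_rows", "data": {"series": [-0.15,0.1,2,0,0,0,4,0,0,0,4,0,0,0,3,0,0,0,2,0,0,0,1,0,0,0,0.4,0,0,0,0,0,0,0,0,0]}}

```text
time: 12.3
position: [0.5677, 0.0375, 0.0669]
ee_rot: [-0.083, 0.997, -0.0, 0.001]
force: [1.2, 0.0, -0.3]
opening: 0.078
```

{"op": "send_rows", "data": {"series": [0,0,0,0,0,0,0,0,0,0,0,0,0,0,0,0,0,0,0,0,0,0,0,0,0,0,0,0], "gripper": 1, "squeeze": 20}}

```text
time: 13.0
position: [0.5673, 0.037, 0.0661]
ee_rot: [-0.082, 0.997, -0.0, 0.0]
force: [0.5, -2.8, 3.9]
opening: 0.0519
```

```bash
python3 - <<'E'
from h import *
plan([.5676,.0367,.075],.163+np.pi/2)
E
```

```text
t13.0 pos [0.5673 0.037  0.0661] th 1.736 F [ 0.5 -2.8  3.9] op 0.0519 | turn 0.002 then cm [-0.03 -0.04 -0.89] len 0.9 tilt [ 0.0009 -0.0003]
```

{"op": "send_rows", "data": {"series": [0,0,-1,0,0,0,-2,0,0,0,-3.5,0,0,0,-4,0,0,0,-4,0,0,0,-2.5,0,0,0,0,0.112,0,0,0,0.112]}}

```text
time: 13.8
position: [0.5668, 0.0376, 0.2368]
ee_rot: [0.031, 1.0, 0.0, 0.0]
force: [-0.2, 0.4, -2.8]
opening: 0.052
```

```bash
python3 - <<'E'
from h import *
plan([.4275,.3255,.235],1.511)
E
```

```text
t13.8 pos [0.5668 0.0376 0.2368] th 1.508 F [-0.2  0.4 -2.8] op 0.0520 | turn -0.003 then cm [15.62 27.9   0.18] len 32.0 tilt [0.001  0.0005]
```

{"op": "send_rows", "data": {"series": [1.1,2,0,0,2,3.6,0,0,2,3.6,0,0,2,3.6,0,0,2,3.6,0,0,2,3.6,0,0,2,3.6,0,0,1.5,2.5,0,0,1,1.8,0,0,0,0,0,0,0,0,0,0]}}

```text
time: 14.9
position: [0.4271, 0.3249, 0.2356]
ee_rot: [0.029, 1.0, -0.0, -0.0]
force: [0.7, -0.6, -2.2]
opening: 0.0519
```

```bash
python3 - <<'E'
from h import *
plan([.4275,.3255,.0645],1.511)
E
```

```text
t14.9 pos [0.4271 0.3249 0.2356] th 1.513 F [ 0.7 -0.6 -2.2] op 0.0519 | turn 0.002 then cm [-0.05  0.07 17.11] len 17.1 tilt [-0.0008 -0.0006]
```

{"op": "send_rows", "data": {"series": [0,0,2,0,0,0,4,0,0,0,4,0,0,0,3.5,0,0,0,2,0,0,0,1,0,0,0,0.3,0,0,0,0,0,0,0,0,0,0,0,0,0]}}

```text
time: 15.9
position: [0.4283, 0.3253, 0.0689]
ee_rot: [0.029, 1.0, 0.001, 0.001]
force: [-0.1, 0.2, -2.4]
opening: 0.052
```

{"op": "send_rows", "data": {"series": [0,0,0.1,0,0,0,0.1,0,0,0,0,0,0,0,0,0]}}

```text
time: 16.3
position: [0.4276, 0.325, 0.0657]
ee_rot: [0.029, 1.0, 0.0, -0.0]
force: [0.5, -0.1, -2.6]
opening: 0.0519
```

{"op": "send_rows", "data": {"series": [0,0,0.05,0,0,0,0.05,0,0,0,0.05,0,0,0,0,0]}}

```text
time: 16.7
position: [0.4276, 0.325, 0.0642]
ee_rot: [0.029, 1.0, 0.0, -0.0]
force: [0.4, -0.8, -2.7]
opening: 0.0521
```

{"op": "send_rows", "data": {"series": [0,0,0.05,0,0,0,0,0]}}

```text
time: 16.9
position: [0.4276, 0.3249, 0.0641]
ee_rot: [0.029, 1.0, 0.0, 0.0]
force: [-1.2, -1.1, 2.4]
opening: 0.0522
```

{"op": "send_rows", "data": {"series": [0,0,0,0,0,0,0,0,0,0,0,0,0,0,-0.5,0,0,0,-2,0,0,0,-4,0,0,0,-4,0,0,0,-4,0,0,0,-3,0,0,0,0,0,0,0,0,0], "gripper": -0.7}}

```text
time: 18.0
position: [0.4276, 0.325, 0.2393]
ee_rot: [0.029, 1.0, 0.0, 0.001]
force: [0.1, -0.4, -0.7]
opening: 0.0781
```

```bash
python3 - <<'E'
from h import *
plan([.6345,-.004,.235],.33+np.pi/2)
cv2.imwrite('pics/w6.png',cams.get_image('wrist')[:,:,::-1])
E
```

```text
t18.0 pos [0.4276 0.325  0.2393] th 1.512 F [ 0.1 -0.4 -0.7] op 0.0781 | turn -0.389 then cm [ -8.91 -37.83   0.43] len 38.9 tilt [0.0012 0.0007]
```

View pics/w6.png

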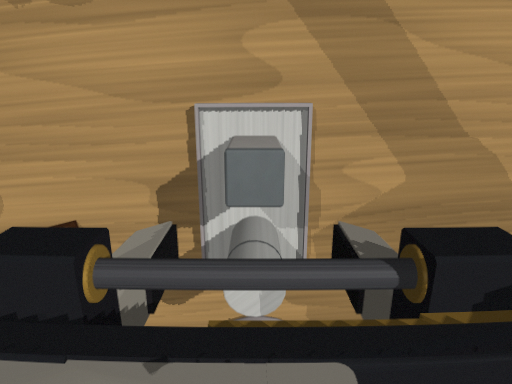

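{"op": "send_rows", "data": {"series": [0,0,-1,-0.13,0,0,-1.5,-0.13,0,0,-1.5,-0.129,-0.6,-2,0,0,-1.2,-4,0,0,-1.2,-4,0,0,-1.2,-4,0,0,-1.2,-4,0,0,-1.2,-4,0,0,-1.2,-4,0,0,-1.2,-4,0,0,-1.2,-4,0,0]}}

```text
time: 19.25
position: [0.6345, 0.0348, 0.2766]
ee_rot: [-0.164, 0.986, 0.0, -0.002]
force: [0.0, 0.3, 0.2]
opening: 0.0785
```

{"op": "send_rows", "data": {"series": [-0.8,-3,0,0,-0.5,-1,0,0,-2.5,0,0,0,-1,0,0,0,0,0,0,0,0,0,0,0]}}

```text
time: 19.85
position: [0.6921, 0.0148, 0.2775]
ee_rot: [-0.165, 0.986, 0.0, -0.001]
force: [0.1, -0.6, -0.2]
opening: 0.0781
```

```bash
python3 - <<'E'
from h import *
s=bot.get_state()
plan([.6345,-.004,.235],.33+np.pi/2)
im=cams.get_image('wrist')[:,:,::-1]
cv2.imwrite('pics/w7.png',im)
cv2.imwrite('pics/w7c.png',cv2.resize(im[60:240,140:380],None,fx=3,fy=3,interpolation=2))
import pickle;pickle.dump(s,open('w7.pkl','wb'))
E
```

```text
t19.9 pos [0.6921 0.0148 0.2775] th 1.902 F [ 0.1 -0.6 -0.2] op 0.0781 | turn 0.001 then cm [6.04 0.08 4.26] len 7.4 tilt [-0.0024  0.0003]
```

View pics/w7c.png

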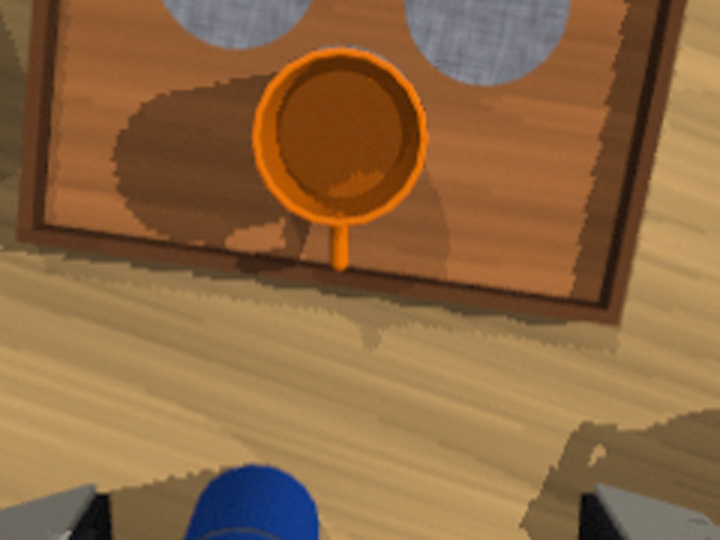

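```bash
python3 - <<'E'
from h import *
import pickle
s=pickle.load(open('w7.pkl','rb'))
f=lambda l:np.array(l)/3+[140,60]
P=onz('wrist',f([(252,136),(428,136),(340,47),(340,226)]),.070,s);print(P.round(4),P.mean(0),np.linalg.norm(P[0]-P[1]),np.linalg.norm(P[2]-P[3]))
print('inner foot',onz('wrist',f([(347,127)]),.011,s))
print('spots',onz('wrist',f([(239,-34),(487,0)]),.008,s), 'handle',onz('wrist',f([(340,270)]),.06,s))
E
```

```text
[[ 0.6451 -0.0331  0.07  ]
 [ 0.6252  0.0249  0.07  ]
 [ 0.607  -0.0138  0.07  ]
 [ 0.6648  0.0061  0.07  ]] [ 0.63551989 -0.00399097  0.07      ] 0.0613236326835203 0.06113501382525547
inner foot [[ 0.63265231 -0.00211658  0.011     ]]
spots [[ 0.58782503 -0.06255148  0.008     ]
 [ 0.56787031  0.03420359  0.008     ]] handle [[0.68123151 0.01171631 0.06      ]]
```

{"op": "send_rows", "data": {"series": [3,0,2,0,3,0.1,2,0,0,0,4,0,0,0,4,0,0,0,4,0,0,0,0,0,0,0,0,0]}}

```text
time: 20.6
position: [0.6354, -0.0043, 0.1196]
ee_rot: [-0.164, 0.986, 0.0, -0.0]
force: [-0.0, -0.0, 0.3]
opening: 0.078
```

```bash
python3 - <<'E'
from h import *
plan([.635,-.004,.027],.33+np.pi/2)
E
```

```text
t20.6 pos [ 0.6354 -0.0043  0.1196] th 1.901 F [-0.  -0.   0.3] op 0.0780 | turn 0.000 then cm [0.03 0.04 9.26] len 9.3 tilt [-0.0002  0.0001]
```

{"op": "send_rows", "data": {"series": [0,0,2,0,0,0,2,0,0,0,2,0,0,0,1.8,0,0,0,1,0,0,0,0.4,0,0,0,0,0,0,0,0,0]}}

```text
time: 21.4
position: [0.6366, -0.0045, 0.0282]
ee_rot: [-0.164, 0.986, -0.0, 0.001]
force: [-0.7, -0.8, -0.1]
opening: 0.0778
```

{"op": "send_rows", "data": {"series": [0,0,0,0,0,0,0,0,0,0,0,0,0,0,0,0,0,0,0,0,0,0,0,0], "gripper": 1, "squeeze": 8}}

```text
time: 22.0
position: [0.636, -0.0045, 0.0273]
ee_rot: [-0.164, 0.986, -0.0, 0.0]
force: [-0.4, 0.4, 4.4]
opening: 0.0624
```

```bash
python3 - <<'E'
from h import *
plan([.635,-.004,.2],.33+np.pi/2)
E
```

```text
t22.0 pos [ 0.636  -0.0045  0.0273] th 1.901 F [-0.4  0.4  4.4] op 0.0624 | turn 0.000 then cm [  0.06   0.07 -17.27] len 17.3 tilt [ 0.001  -0.0001]
```

{"op": "send_rows", "data": {"series": [0,0,-0.3,0,0,0,-0.7,0,0,0,-1,0,0,0,0,0,0,0,0,0]}}

```text
time: 22.5
position: [0.6359, -0.0044, 0.0472]
ee_rot: [-0.164, 0.986, -0.0, 0.0]
force: [-0.6, -0.1, -0.6]
opening: 0.0619
```

```bash
python3 - <<'E'
from h import *
plan([.635,-.004,.235],.33+np.pi/2)
im=cams.get_image('side')[:,:,::-1]
cv2.imwrite('pics/s2.png',cv2.resize(im[110:290,170:370],None,fx=3,fy=3,interpolation=2))
E
```

```text
t22.5 pos [ 0.6359 -0.0044  0.0472] th 1.901 F [-0.6 -0.1 -0.6] op 0.0619 | turn 0.000 then cm [  0.05   0.06 -18.78] len 18.8 tilt [ 0.0009 -0.    ]
```

View pics/s2.png

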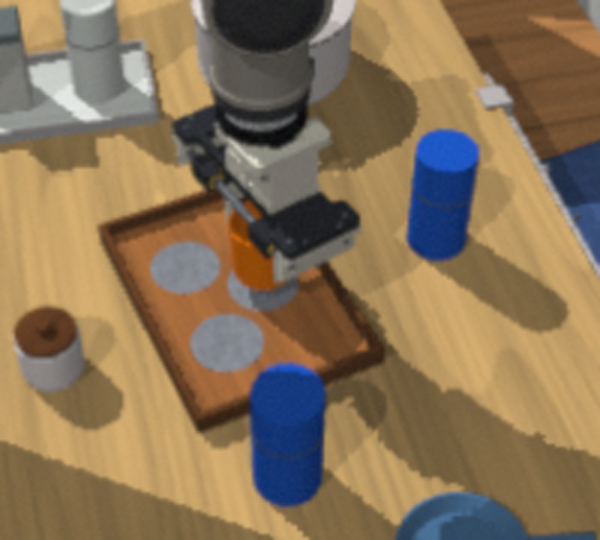

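```bash
python3 - <<'E'
from h import *
import pickle
s=pickle.load(open('w1.pkl','rb'))
im=cv2.imread('pics/w1.png')
hsv=cv2.cvtColor(im,cv2.COLOR_BGR2HSV);g=hsv[:,:,2]
m=((g<115)&(hsv[:,:,0]<14)).astype(np.uint8)*255;m[:,120:]=0;m[140:]=0;m[:40]=0
c=max(cv2.findContours(m,0,1)[0],key=cv2.contourArea);print(cv2.boundingRect(c),cv2.contourArea(c))
P=onz('wrist',c.reshape(-1,2),.006,s);
e,r=cv2.minEnclosingCircle(P[:,:2].astype(np.float32));print(e,r)
A=np.c_[2*P[:,:2],np.ones(len(P))];x=np.linalg.lstsq(A,(P[:,:2]**2).sum(1),rcond=None)[0];print(x[:2],np.sqrt(x[2]+x[:2]@x[:2]))
plan([.52,-.28,.235],1.901)
plan([.6355,-.0044,.2],1.901)
E
```

```text
(31, 58, 69, 73) 3783.5
(0.45720118284225464, -0.290873646736145) 0.05018522962927818
[ 0.45704163 -0.29103145] 0.048866618584885675
t22.6 pos [ 0.6356 -0.0044  0.0468] th 1.901 F [-0.8  0.3 -0.2] op 0.0618 | turn -0.000 then cm [ 19.87 -22.33 -18.83] len 35.3 tilt [0.0001 0.0001]
t22.6 pos [ 0.6356 -0.0044  0.0468] th 1.901 F [-0.8  0.3 -0.2] op 0.0618 | turn -0.000 then cm [ 1.000e-02 -0.000e+00 -1.532e+01] len 15.3 tilt [0.0001 0.0001]
```

{"op": "send_rows", "data": {"series": [0,0,-2,0,0,0,-4,0,0,0,-4,0,0,0,-4,0,0,0,-4,0,1.5,-2,-0.8,0,2.5,-3.5,0,0,2.6,-3.6,0,0,2.6,-3.6,0,0,2.6,-3.6,0,0,2,-3,0,0,1.5,-2,0,0]}}

```text
time: 23.75
position: [0.5588, -0.258, 0.2342]
ee_rot: [-0.163, 0.987, 0.0, -0.0]
force: [0.1, 0.8, -0.5]
opening: 0.0619
```

{"op": "send_rows", "data": {"series": [0,0,0,0,0,0,0,0]}}

```text
time: 23.95
position: [0.5596, -0.2557, 0.2342]
ee_rot: [-0.164, 0.987, 0.001, -0.0]
force: [1.1, 0.3, -0.5]
opening: 0.0619
```

```bash
python3 - <<'E'
from h import *
s=bot.get_state()
plan([.457,-.291,.2],1.901)
im=cams.get_image('wrist')[:,:,::-1]
cv2.imwrite('pics/w8.png',im)
import pickle;pickle.dump(s,open('w8.pkl','wb'))
E
```

```text
t23.9 pos [ 0.5596 -0.2557  0.2342] th 1.900 F [ 1.1  0.3 -0.5] op 0.0619 | turn -0.001 then cm [10.85 -0.02  3.42] len 11.4 tilt [-0.0006  0.001 ]
```

View pics/w8.png

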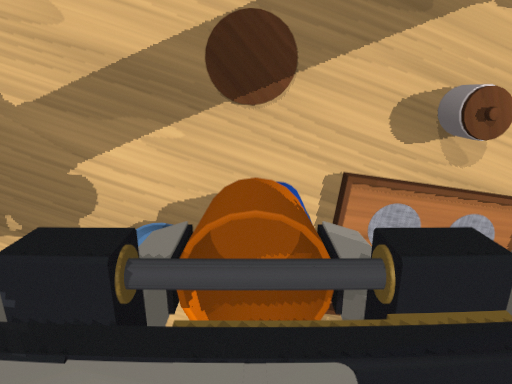

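```bash
python3 - <<'E'
from h import *
import pickle
s=pickle.load(open('w8.pkl','rb'))
im=cv2.imread('pics/w8.png')
hsv=cv2.cvtColor(im,cv2.COLOR_BGR2HSV)
m=((hsv[:,:,2]<105)&(hsv[:,:,0]<13)&(hsv[:,:,1]>100)).astype(np.uint8)*255;m[:,320:]=0;m[115:]=0;m[:,:190]=0
c=max(cv2.findContours(m,0,1)[0],key=cv2.contourArea);print(cv2.boundingRect(c))
P=onz('wrist',c.reshape(-1,2),.006,s);
A=np.c_[2*P[:,:2],np.ones(len(P))];x=np.linalg.lstsq(A,(P[:,:2]**2).sum(1),rcond=None)[0];print(x[:2],np.sqrt(x[2]+x[:2]@x[:2]),cv2.minEnclosingCircle(P[:,:2].astype(np.float32)))
print('salt lid',onz('wrist',[(486,112)],.055,s))
E
```

```text
(206, 8, 91, 97)
[ 0.45674161 -0.29323648] 0.0476227388968366 ((0.4566843509674072, -0.2927815318107605), 0.049275342375040054)
salt lid [[ 0.43060084 -0.05336154  0.055     ]]
```

{"op": "send_rows", "data": {"series": [1.5,0,0,0,3,-0.1,0,0,3.4,-0.1,1,0,2,0,3,0,1,0,4,0,0,0,4,0,0,0,3,0,0,0,2,0,0,0,1,0,0,0,0,0,0,0,0,0]}}

```text
time: 25.1
position: [0.4583, -0.2926, 0.0556]
ee_rot: [-0.165, 0.986, -0.0, 0.0]
force: [0.3, 0.2, -0.2]
opening: 0.0621
```

```bash
python3 - <<'E'
from h import *
plan([.457,-.2922,.0255],1.901)
E
```

```text
t25.1 pos [ 0.4583 -0.2926  0.0556] th 1.902 F [ 0.3  0.2 -0.2] op 0.0621 | turn 0.001 then cm [0.11 0.09 3.01] len 3.0 tilt [ 0.0011 -0.0008]
```

{"op": "send_rows", "data": {"series": [0.1,0.1,1.2,0,0,0,0.8,0,0,0,0.4,0,0,0,0.2,0,0,0,0,0,0,0,0,0]}}

```text
time: 25.7
position: [0.4564, -0.2922, 0.0288]
ee_rot: [-0.164, 0.986, -0.0, 0.0]
force: [0.1, 0.2, 0.1]
opening: 0.0622
```

{"op": "send_rows", "data": {"series": [0,0,0.1,0,0,0,0.1,0,0,0,0,0]}}

```text
time: 26.0
position: [0.4562, -0.2921, 0.0267]
ee_rot: [-0.164, 0.986, 0.0, 0.0]
force: [0.4, 0.3, -0.6]
opening: 0.062
```

{"op": "send_rows", "data": {"series": [0,0,0.05,0,0,0,0.05,0,0,0,0,0]}}

```text
time: 26.3
position: [0.4562, -0.2921, 0.0256]
ee_rot: [-0.164, 0.986, 0.0, -0.0]
force: [-0.1, -0.1, -0.8]
opening: 0.062
```

{"op": "send_rows", "data": {"series": [0,0,0.05,0,0,0,0,0]}}

```text
time: 26.5
position: [0.4562, -0.2921, 0.0254]
ee_rot: [-0.164, 0.986, -0.0, 0.0]
force: [-0.5, -0.4, 2.4]
opening: 0.0621
```

{"op": "send_rows", "data": {"series": [0,0,0,0,0,0,0,0,0,0,0,0,0,0,-0.5,0,0,0,-1.5,0,0,0,-3,0,0,0,-4,0,0,0,-4,0,0,0,-4,0,0,0,-4,0,0,0,0,0], "gripper": -0.7}}

```text
time: 27.6
position: [0.4583, -0.2938, 0.2416]
ee_rot: [-0.164, 0.986, -0.004, 0.004]
force: [0.6, -1.1, -0.4]
opening: 0.078
```

```bash
python3 - <<'E'
from h import *
plan([.531,-.0515,.25],np.pi/2)
im=cams.get_image('side')[:,:,::-1]
cv2.imwrite('pics/s3.png',cv2.resize(im[110:360,140:380],None,fx=2.4,fy=2.4,interpolation=2))
E
```

```text
t27.6 pos [ 0.4583 -0.2938  0.2416] th 1.901 F [ 0.6 -1.1 -0.4] op 0.0780 | turn 0.330 then cm [-7.28 24.22 -0.96] len 25.3 tilt [ 0.0089 -0.0076]
```

View pics/s3.png

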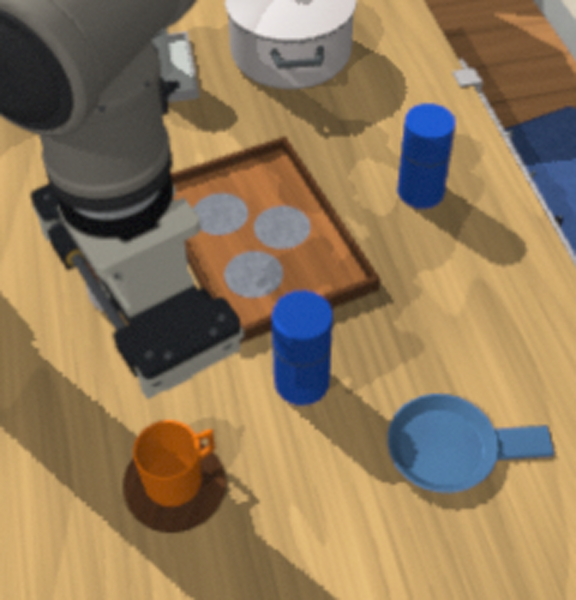

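{"op": "send_rows", "data": {"series": [0,0,-0.3,0.145,-1,2,0,0,-1.9,3.7,0,0,-1.9,3.7,0,0,-1.9,3.7,0,0,-1.9,3.7,0,0,-1.8,3.4,0,0,-1.2,2.2,0,0,0,0,0,0,0,0,0,0]}}

```text
time: 28.65
position: [0.5285, -0.0503, 0.2372]
ee_rot: [-0.093, 0.996, 0.0, -0.001]
force: [-0.2, 0.6, -0.1]
opening: 0.078
```

```bash
python3 - <<'E'
from h import *
s=bot.get_state()
plan([.431,-.0515,.2],1.757)
im=cams.get_image('wrist')[:,:,::-1]
cv2.imwrite('pics/w9.png',im)
cv2.imwrite('pics/w9c.png',cv2.resize(im[0:200,140:380],None,fx=3,fy=3,interpolation=2))
import pickle;pickle.dump(s,open('w9.pkl','wb'))
E
```

```text
t28.6 pos [ 0.5285 -0.0503  0.2372] th 1.757 F [-0.2  0.6 -0.1] op 0.0780 | turn 0.000 then cm [9.59 1.69 3.74] len 10.4 tilt [-0.002   0.0001]
```

View pics/w9c.png

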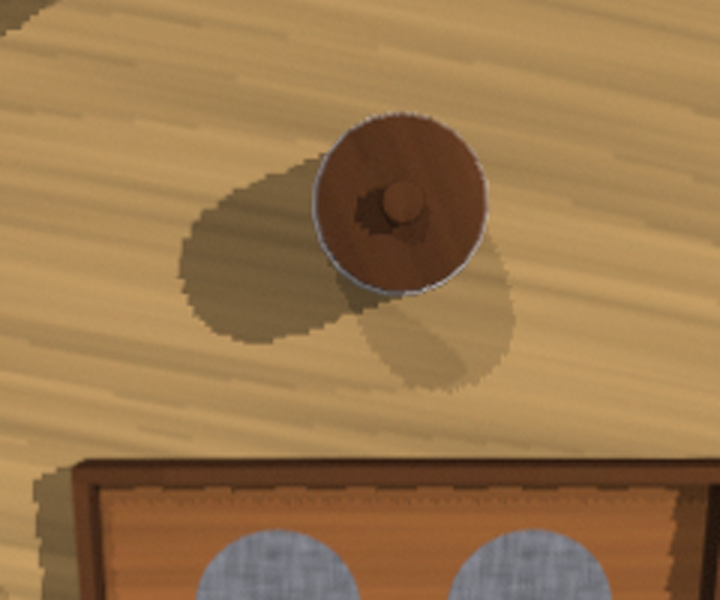

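```bash
python3 - <<'E'
from h import *
import pickle
s=pickle.load(open('w9.pkl','rb'))
f=lambda l:np.array(l)/3+[140,0]
for z in(.048,):
    P=onz('wrist',f([(312,204),(488,204),(400,112),(400,296)]),z,s);print(P.round(4),P.mean(0),np.linalg.norm(P[0]-P[1]),np.linalg.norm(P[2]-P[3]))
print('knob',onz('wrist',f([(403,201)]),.063,s))
plan([P[:,0].mean(),P[:,1].mean(),.012],1.757)
E
```

```text
[[ 0.4355 -0.0765  0.048 ]
 [ 0.4247 -0.0206  0.048 ]
 [ 0.4026 -0.0541  0.048 ]
 [ 0.4587 -0.0428  0.048 ]] [ 0.43038595 -0.04847151  0.048     ] 0.05690094680748547 0.05714174637204259
knob [[ 0.43033871 -0.04838673  0.063     ]]
t28.7 pos [ 0.5285 -0.051   0.2374] th 1.756 F [ 0.1 -0.  -0.1] op 0.0781 | turn -0.001 then cm [ 9.55  2.06 22.56] len 24.6 tilt [-0.0016  0.    ]
```

{"op": "send_rows", "data": {"series": [1.5,0.3,0,0,3,0.7,1,0,3,0.7,2,0,2,0.36,4,0,0,0,4,0,0,0,4,0,0,0,2,0,0,0,0,0,0,0,0,0]}}

```text
time: 29.6
position: [0.4318, -0.0487, 0.0685]
ee_rot: [-0.092, 0.996, 0.0, -0.0]
force: [0.9, -0.6, 0.1]
opening: 0.0779
```

```bash
python3 - <<'E'
from h import *
plan([.4304,-.0485,.014],1.757)
E
```

```text
t29.6 pos [ 0.4318 -0.0487  0.0685] th 1.755 F [ 0.9 -0.6  0.1] op 0.0779 | turn -0.002 then cm [0.13 0.04 5.45] len 5.5 tilt [-0.0003  0.    ]
```

{"op": "send_rows", "data": {"series": [0.1,0,1.8,0,0,0,1.6,0,0,0,1.2,0,0,0,0.5,0,0,0,0.3,0,0,0,0,0,0,0,0,0]}}

```text
time: 30.3
position: [0.4314, -0.0482, 0.0149]
ee_rot: [-0.092, 0.996, -0.0, 0.001]
force: [-0.3, -0.3, 0.0]
opening: 0.0782
```

{"op": "send_rows", "data": {"series": [0,0,0,0,0,0,0,0,0,0,0,0,0,0,0,0,0,0,0,0,0,0,0,0,0,0,0,0], "gripper": 1, "squeeze": 25}}

```text
time: 31.0
position: [0.4311, -0.0481, 0.0144]
ee_rot: [-0.092, 0.996, -0.0, 0.0]
force: [-1.0, -1.7, 4.8]
opening: 0.0575
```

```bash
python3 - <<'E'
from h import *
plan([.4304,-.0485,.014],1.757)
E
```

```text
t31.0 pos [ 0.4311 -0.0481  0.0144] th 1.756 F [-1.  -1.7  4.8] op 0.0575 | turn -0.001 then cm [ 0.08 -0.02  0.04] len 0.1 tilt [ 0.0007 -0.0002]
```

{"op": "send_rows", "data": {"series": [0,0,-0.5,0,0,0,-1.5,0,0,0,-3,0,0,0,-3,0,0,0,-2,0,0,0,0,0]}}

```text
time: 31.6
position: [0.432, -0.0482, 0.1162]
ee_rot: [-0.093, 0.996, -0.001, 0.002]
force: [0.4, -0.7, -3.5]
opening: 0.0576
```

```bash
python3 - <<'E'
from h import *
plan([.6356,-.004,.12],1.757)
E
```

```text
t31.6 pos [ 0.432  -0.0482  0.1162] th 1.756 F [ 0.4 -0.7 -3.5] op 0.0576 | turn -0.001 then cm [-20.83   0.58  -0.3 ] len 20.8 tilt [ 0.0042 -0.001 ]
```

{"op": "send_rows", "data": {"series": [-1.5,0,0,0,-3.5,0.1,0,0,-4,0.1,0,0,-4,0.1,0,0,-4,0.1,0,0,-2.5,0.1,0,0,-1.3,0.08,0,0,0,0,0,0,0,0,0,0,0,0,0,0]}}

```text
time: 32.6
position: [0.6329, -0.0041, 0.1133]
ee_rot: [-0.092, 0.996, 0.0, -0.001]
force: [-0.8, -0.3, -2.3]
opening: 0.0575
```

```bash
python3 - <<'E'
from h import *
plan([.6356,-.004,.0224],1.757)
E
```

```text
t32.6 pos [ 0.6329 -0.0041  0.1133] th 1.756 F [-0.8 -0.3 -2.3] op 0.0575 | turn -0.001 then cm [-0.28 -0.04  9.08] len 9.1 tilt [-0.0023  0.0003]
```

{"op": "send_rows", "data": {"series": [-0.2,0,1.5,0,0,0,2.5,0,0,0,2.5,0,0,0,1.2,0,0,0,0.5,0,0,0,0.3,0,0,0,0,0,0,0,0,0]}}

```text
time: 33.4
position: [0.6368, -0.0037, 0.0302]
ee_rot: [-0.092, 0.996, -0.0, 0.001]
force: [0.5, 0.3, -2.1]
opening: 0.0577
```

```bash
python3 - <<'E'
from h import *
plan([.6356,-.004,.0224],1.757)
E
```

```text
t33.4 pos [ 0.6368 -0.0037  0.0302] th 1.756 F [ 0.5  0.3 -2.1] op 0.0577 | turn -0.001 then cm [ 0.13 -0.    0.78] len 0.8 tilt [ 0.0019 -0.0002]
```

{"op": "send_rows", "data": {"series": [0,0,0.3,0,0,0,0.2,0,0,0,0,0,0,0,0,0]}}

```text
time: 33.8
position: [0.6361, -0.0036, 0.0242]
ee_rot: [-0.092, 0.996, 0.0, -0.0]
force: [0.6, 0.3, -1.4]
opening: 0.0573
```

```bash
python3 - <<'E'
from h import *
plan([.6356,-.004,.0224],1.757)
E
```

```text
t33.8 pos [ 0.6361 -0.0036  0.0242] th 1.756 F [ 0.6  0.3 -1.4] op 0.0573 | turn -0.001 then cm [ 0.06 -0.03  0.18] len 0.2 tilt [-0.0001  0.0001]
```

{"op": "send_rows", "data": {"series": [0.05,0,0.1,0,0,0,0.05,0,0,0,0,0,0,0,0,0]}}

```text
time: 34.2
position: [0.6357, -0.0038, 0.0227]
ee_rot: [-0.092, 0.996, 0.0, 0.0]
force: [-0.1, -0.0, -1.8]
opening: 0.0572
```

{"op": "send_rows", "data": {"series": [0,0,0.05,0,0,0,0.03,0,0,0,0,0]}}

```text
time: 34.5
position: [0.6358, -0.0037, 0.0225]
ee_rot: [-0.093, 0.996, -0.0, 0.0]
force: [-1.6, 0.1, 3.1]
opening: 0.0574
```

Contact; release and rise, then look at the result.

{"op": "send_rows", "data": {"series": [0,0,0,0,0,0,0,0,0,0,0,0,0,0,-0.5,0,0,0,-1.5,0,0,0,-3,0,0,0,-4,0,0,0,-4,0,-2,0,-4,0,-4,0,-4,0,0,0,0,0,0,0,0,0], "gripper": -0.7}}

```text
time: 35.7
position: [0.6906, 0.0066, 0.2288]
ee_rot: [-0.093, 0.996, -0.0, 0.001]
force: [0.2, 0.6, -1.4]
opening: 0.0781
```

```bash
python3 - <<'E'
from h import *
s=bot.get_state()
plan([.5287,.3198,.235],1.511)
im=cams.get_image('wrist')[:,:,::-1]
cv2.imwrite('pics/w10c.png',cv2.resize(im[40:240,140:380],None,fx=3,fy=3,interpolation=2))
import pickle;pickle.dump(s,open('w10.pkl','wb'))
E
```

```text
t35.7 pos [0.6906 0.0066 0.2288] th 1.756 F [ 0.2  0.6 -1.4] op 0.0781 | turn 0.245 then cm [18.03 30.29 -0.67] len 35.3 tilt [ 0.0027 -0.0002]
```

View pics/w10c.png

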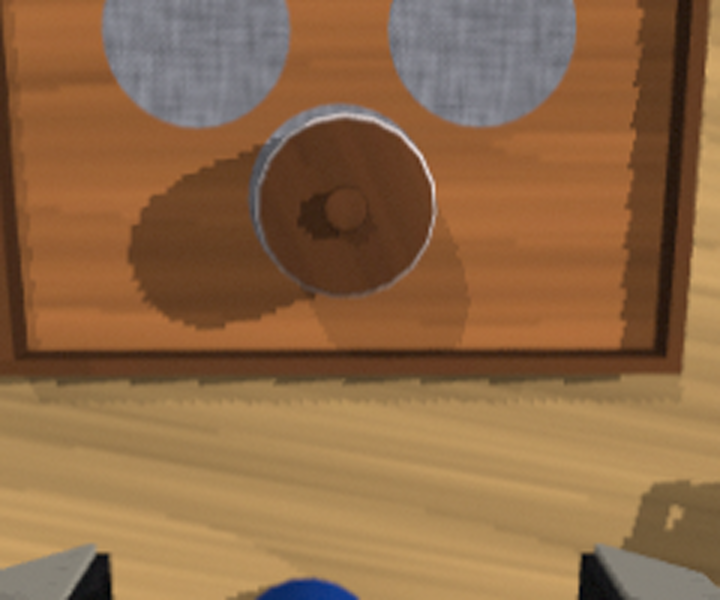

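```bash
python3 - <<'E'
from h import *
import pickle
s=pickle.load(open('w10.pkl','rb'))
f=lambda l:np.array(l)/3+[140,40]
P=onz('wrist',f([(254,205),(436,205),(346,113),(346,298)]),.056,s);print(P.mean(0),np.linalg.norm(P[0]-P[1]),np.linalg.norm(P[2]-P[3]))
print('knob',onz('wrist',f([(347,208)]),.071,s))
Q=onz('wrist',f([(196,34),(482,34)]),.008,s);print('spots',Q)
# back spot from front two
m=Q.mean(0);d=(Q[1]-Q[0])[:2];d/=np.linalg.norm(d);x=np.array([d[1],-d[0]]);print('back spot',m[:2]+.058*x,np.linalg.norm(Q[1]-Q[0]))
E
```

```text
[ 0.63386173 -0.00179368  0.056     ] 0.05746589981549536 0.05737184662768607
knob [[ 0.63367042 -0.00139343  0.071     ]]
spots [[ 0.58748401 -0.06358707  0.008     ]
 [ 0.56896284  0.03443162  0.008     ]]
back spot [ 0.63521493 -0.00380887] 0.09975317757656259
```

{"op": "send_rows", "data": {"series": [0,0,0,0,0,0,0,0,0,0,0,0]}}

```text
time: 36.05
position: [0.6894, 0.0064, 0.2266]
ee_rot: [-0.092, 0.996, 0.0, -0.001]
force: [0.4, -0.1, -0.1]
opening: 0.0785
```

```bash
python3 - <<'E'
from h import *
import pickle
s=bot.get_state()
print(s['position'],th(s))
im=cams.get_image('wrist')[:,:,::-1]
cv2.imwrite('pics/w11c.png',cv2.resize(im[70:170,200:320],None,fx=6,fy=6,interpolation=2))
pickle.dump(s,open('w11.pkl','wb'))
print(proj('wrist',[[.635,-.004,.071],[.5,-.0,.008]],s))
E
```

```text
[0.68937196 0.00635118 0.22655229] 1.7557740861106017
[[252.34714609 112.52967501]
 [281.44217222 -24.05113169]]
```

View pics/w11c.png

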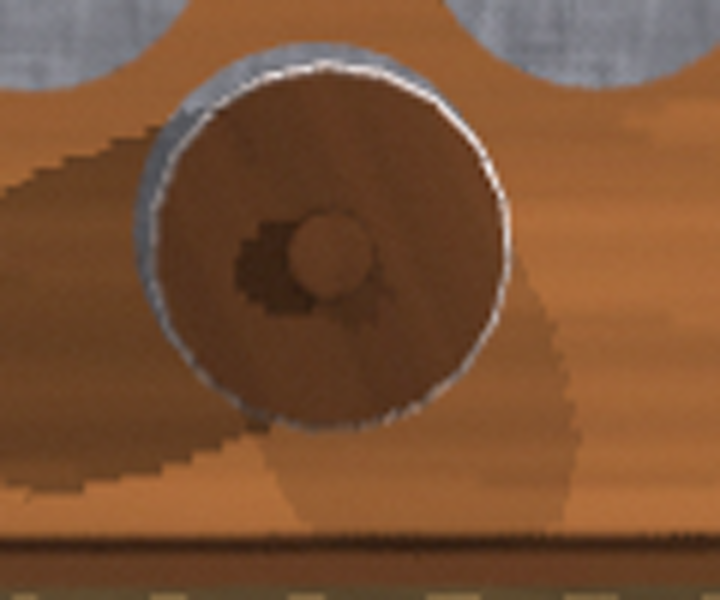

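```bash
python3 - <<'E'
from h import *
import pickle
for n,zs in(('w7',(.07,.011,.008)),('w11',(.071,.056,.008))):
    s=pickle.load(open(n+'.pkl','rb'))
    for z in zs: print(n,z,proj('wrist',[[.635,-.004,z]],s).round(1))
import cv2
a=cv2.imread('pics/w7.png')[70:150,210:300];cv2.imwrite('pics/w7d.png',cv2.resize(a,None,fx=7,fy=7,interpolation=2))
a=cv2.imread('pics/w2.png')[120:215,190:300];cv2.imwrite('pics/w2d.png',cv2.resize(a,None,fx=6,fy=6,interpolation=2))
E
```

```text
w7 0.07 [[253.4 105.4]]
w7 0.011 [[253.5 103.9]]
w7 0.008 [[253.5 103.8]]
w11 0.071 [[252.3 112.5]]
w11 0.056 [[252.4 111.7]]
w11 0.008 [[252.6 109.5]]
```

View pics/w7d.png

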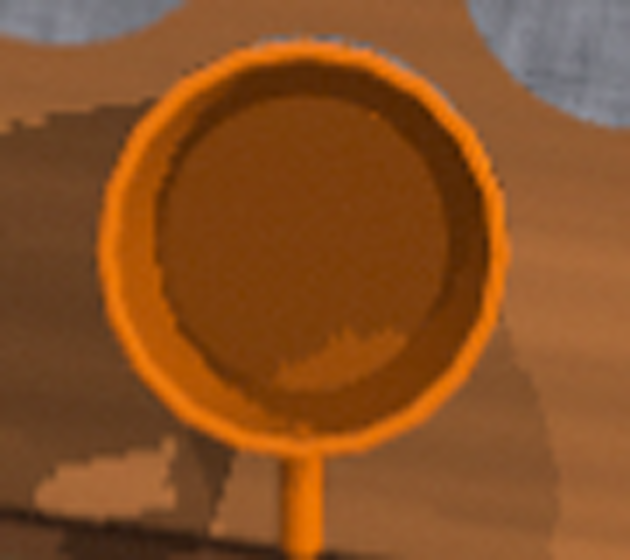

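View pics/w2d.png

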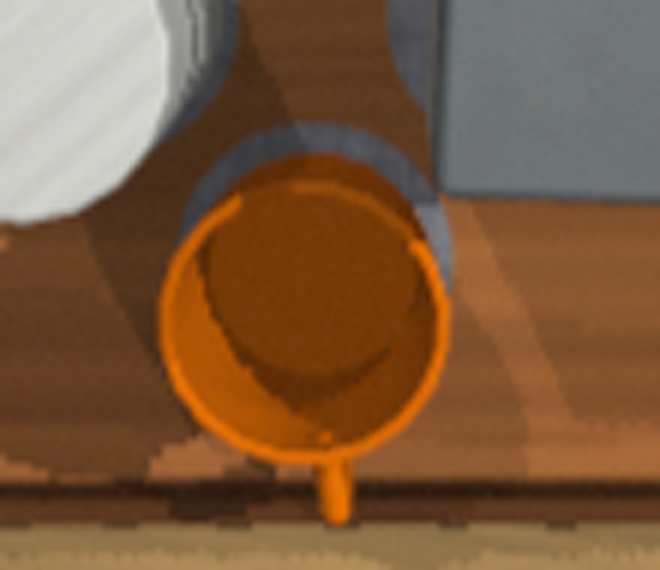

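```bash
python3 - <<'E'
from h import *
plan([.6358,-.0037,.0225],1.756)
E
```

```text
t36.1 pos [0.6896 0.0064 0.2267] th 1.756 F [0.3 0.7 0.1] op 0.0776 | turn -0.000 then cm [ 5.450e+00 -1.000e-02  2.043e+01] len 21.1 tilt [-0.0012  0.0002]
```

{"op": "send_rows", "data": {"series": [2,0,2,0,3.45,0,3,0,0,0,4,0,0,0,4,0,0,0,3.5,0,0,0,2,0,0,0,1,0,0,0,0.6,0,0,0,0,0,0,0,0,0]}}

```text
time: 37.1
position: [0.6373, -0.0037, 0.0275]
ee_rot: [-0.092, 0.996, -0.0, 0.001]
force: [-0.1, -0.3, 0.4]
opening: 0.0781
```

{"op": "send_rows", "data": {"series": [0,0,0,0,0,0,0,0,0,0,0,0,0,0,0,0,0,0,0,0,0,0,0,0,0,0,0,0], "gripper": 1}}

```text
time: 37.8
position: [0.6368, -0.0036, 0.0269]
ee_rot: [-0.092, 0.996, -0.0, 0.0]
force: [-0.4, 1.2, 6.7]
opening: 0.0579
```

{"op": "send_rows", "data": {"series": [0,0,-0.2,0,0,0,-0.3,0,0,-0.24,0,0,0,0,0,0,0,0,0,0,0,0,0,0]}}

```text
time: 38.4
position: [0.6368, -0.006, 0.031]
ee_rot: [-0.092, 0.996, 0.0, -0.0]
force: [0.9, 0.3, -2.4]
opening: 0.0576
```

```bash
python3 - <<'E'
from h import *
plan([.6358+.0005,-.0037-.0024,.0225],1.756)
E
```

```text
t38.4 pos [ 0.6368 -0.006   0.031 ] th 1.756 F [ 0.9  0.3 -2.4] op 0.0576 | turn -0.000 then cm [ 0.05 -0.    0.85] len 0.9 tilt [-0.0004  0.0001]
```

{"op": "send_rows", "data": {"series": [0,0,0.2,0,0,0,0.1,0,0,0,0.05,0,0,0,0,0,0,0,0,0]}}

```text
time: 38.9
position: [0.637, -0.0059, 0.0277]
ee_rot: [-0.093, 0.996, 0.0, -0.0]
force: [-0.2, -0.2, -2.3]
opening: 0.0577
```

{"op": "send_rows", "data": {"series": [0,0,0.05,0,0,0,0,0]}}

```text
time: 39.1
position: [0.6369, -0.0059, 0.0273]
ee_rot: [-0.092, 0.996, 0.0, 0.0]
force: [-0.7, -0.0, -3.0]
opening: 0.0576
```

{"op": "send_rows", "data": {"series": [0,0,0.05,0,0,0,0,0]}}

```text
time: 39.3
position: [0.637, -0.0059, 0.0269]
ee_rot: [-0.092, 0.996, 0.0, 0.0]
force: [-1.0, -0.2, -0.8]
opening: 0.0574
```

{"op": "send_rows", "data": {"series": [0,0,0.03,0,0,0,0,0]}}

```text
time: 39.5
position: [0.637, -0.0059, 0.0268]
ee_rot: [-0.093, 0.996, 0.0, 0.0]
force: [-1.0, 0.1, 2.7]
opening: 0.0576
```

{"op": "send_rows", "data": {"series": [0,0,0,0,0,0,0,0,0,0,0,0,0,0,-0.5,0,0,0,-1.5,0,0,0,-3,0,0,0,-4,0,0,0,-4,0,-2,0,-4,0,-3,0,-4,0,0,0,0,0,0,0,0,0], "gripper": -0.7}}

```text
time: 40.7
position: [0.6867, 0.0034, 0.2385]
ee_rot: [-0.093, 0.996, -0.0, 0.002]
force: [-0.5, 0.1, -0.1]
opening: 0.0777
```

{"op": "send_rows", "data": {"series": [0,0,0,0,0,0,0,0,0,0,0,0]}}

```text
time: 41.0
position: [0.6853, 0.0032, 0.2355]
ee_rot: [-0.092, 0.996, 0.0, -0.001]
force: [-0.1, -0.8, 0.2]
opening: 0.0783
```

```bash
python3 - <<'E'
from h import *
import pickle
s=bot.get_state()
plan([.5287,.3198,.235],1.511)
im=cams.get_image('wrist')[:,:,::-1]
cv2.imwrite('pics/w12c.png',cv2.resize(im[40:240,140:380],None,fx=3,fy=3,interpolation=2))
pickle.dump(s,open('w12.pkl','wb'))
print((proj('wrist',[[.635,-.004,.071],[.635,-.004,.056]],s)-[140,40])*3)
E
```

```text
t41.0 pos [0.6853 0.0032 0.2355] th 1.756 F [-0.1 -0.8  0.2] op 0.0783 | turn 0.245 then cm [17.52 30.67  0.09] len 35.3 tilt [-0.0023  0.0003]
[[344.68885728 231.49627096]
 [344.58556908 228.49301894]]
```

View pics/w12c.png

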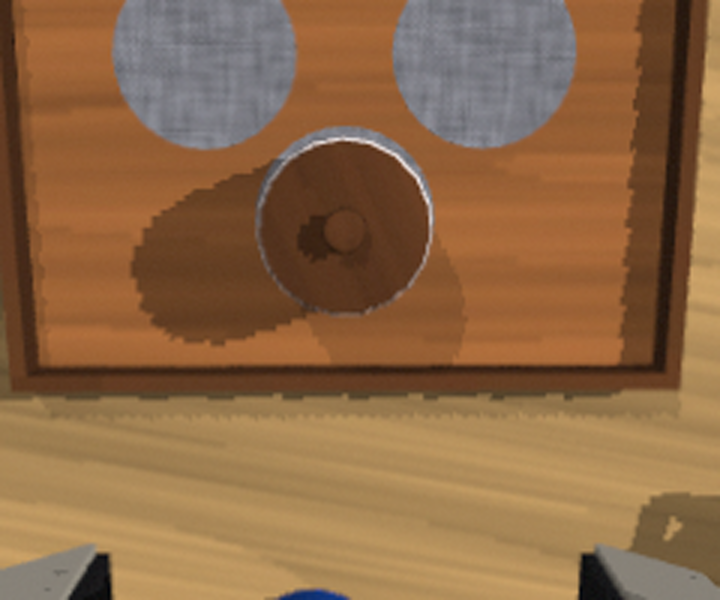

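{"op": "send_rows", "data": {"series": [0,0,0,0.123,0,0,0,0.122,1.2,2,0,0,2,3.6,0,0,2,3.6,0,0,2.1,3.6,0,0,2.1,3.6,0,0,2.1,3.6,0,0,2.1,3.6,0,0,2,3.6,0,0,1.3,2.3,0,0,0.6,1.2,0,0]}}

```text
time: 42.25
position: [0.5282, 0.3221, 0.2364]
ee_rot: [0.029, 1.0, 0.0, -0.0]
force: [0.1, -0.3, 0.9]
opening: 0.0781
```

{"op": "send_rows", "data": {"series": [0,0,0,0,0,0,0,0]}}

```text
time: 42.45
position: [0.5302, 0.3193, 0.2363]
ee_rot: [0.03, 1.0, -0.0, 0.0]
force: [1.0, 0.1, -0.1]
opening: 0.0777
```

```bash
python3 - <<'E'
from h import *
import pickle
s=bot.get_state()
plan([.5287,.3198,.0712],1.511)
im=cams.get_image('wrist')[:,:,::-1]
cv2.imwrite('pics/w13.png',im)
E
```

```text
t42.5 pos [0.5302 0.3193 0.2363] th 1.511 F [ 1.   0.1 -0.1] op 0.0777 | turn -0.000 then cm [ 0.16  0.06 16.51] len 16.5 tilt [ 0.0001 -0.0007]
```

View pics/w13.png

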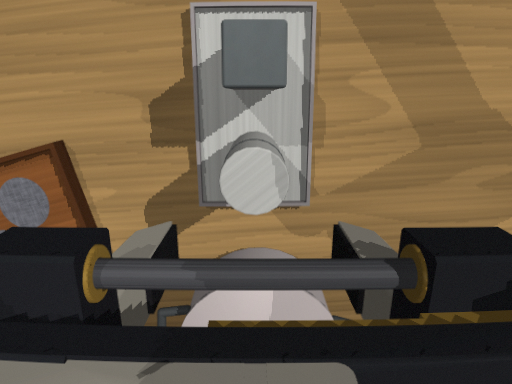

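{"op": "send_rows", "data": {"series": [0.1,0.05,2,0,0,0,4,0,0,0,4,0,0,0,3,0,0,0,2,0,0,0,1,0,0,0,0.5,0,0,0,0,0,0,0,0,0]}}

```text
time: 43.4
position: [0.5297, 0.3208, 0.0727]
ee_rot: [0.03, 1.0, 0.0, 0.001]
force: [0.1, -0.3, 0.2]
opening: 0.0784
```

```bash
python3 - <<'E'
from h import *
plan([.5287,.3198,.0712],1.511)
E
```

```text
t43.4 pos [0.5297 0.3208 0.0727] th 1.511 F [ 0.1 -0.3  0.2] op 0.0784 | turn -0.000 then cm [ 0.09 -0.11  0.15] len 0.2 tilt [0.002  0.0009]
```

{"op": "send_rows", "data": {"series": [0.05,-0.1,0.05,0,0,0,0,0,0,0,0,0]}}

```text
time: 43.7
position: [0.5284, 0.3199, 0.0715]
ee_rot: [0.03, 1.0, 0.0, 0.0]
force: [0.0, 0.6, -0.4]
opening: 0.0777
```

{"op": "send_rows", "data": {"series": [0,0,0,0,0,0,0,0,0,0,0,0,0,0,0,0,0,0,0,0,0,0,0,0], "gripper": 1, "squeeze": 20}}

```text
time: 44.3
position: [0.5282, 0.3198, 0.071]
ee_rot: [0.03, 1.0, 0.0, -0.0]
force: [-0.4, -1.4, -0.3]
opening: 0.0577
```

```bash
python3 - <<'E'
from h import *
plan([.5287,.3198,.0712],1.511)
E
```

```text
t44.3 pos [0.5282 0.3198 0.071 ] th 1.511 F [-0.4 -1.4 -0.3] op 0.0577 | turn -0.000 then cm [-0.05  0.01 -0.02] len 0.1 tilt [-0.  0.]
```

{"op": "send_rows", "data": {"series": [0,0,-1,0,0,0,-2,0,0,0,-4,0,0,0,-4,0,0,0,-4,0,0,0,-1.5,-0.123,0,0,0,-0.122,0,0,0,0]}}

```text
time: 45.1
position: [0.5282, 0.3198, 0.2371]
ee_rot: [-0.093, 0.996, 0.0, 0.001]
force: [-0.5, -0.1, -2.8]
opening: 0.0578
```

```bash
python3 - <<'E'
from h import *
plan([.5854,-.066,.235],1.756)
E
```

```text
t45.1 pos [0.5282 0.3198 0.2371] th 1.757 F [-0.5 -0.1 -2.8] op 0.0578 | turn 0.001 then cm [  1.48 -38.98   0.19] len 39.0 tilt [0.0012 0.0007]
```

{"op": "send_rows", "data": {"series": [0.1,-2,0,0,0.1,-4,0,0,0.2,-4,0,0,0.2,-4,0,0,0.2,-4,0,0,0.2,-4,0,0,0.2,-4,0,0,0.2,-4,0,0,0.1,-4,0,0,0,-3,0,0,0,-2,0,0,0,0,0,0]}}

```text
time: 46.3
position: [0.5852, -0.069, 0.2352]
ee_rot: [-0.089, 0.996, -0.0, -0.001]
force: [-0.0, 0.5, -2.2]
opening: 0.0574
```

{"op": "send_rows", "data": {"series": [0,0,3,0,0,0,4,0,0,0,2,0,0,0,0,0,0,0,0,0]}}

```text
time: 46.8
position: [0.5855, -0.0656, 0.1465]
ee_rot: [-0.092, 0.996, 0.0, -0.0]
force: [0.8, -0.2, -1.4]
opening: 0.0574
```

```bash
python3 - <<'E'
from h import *
plan([.5854,-.066,.073],1.756)
E
```

```text
t46.8 pos [ 0.5855 -0.0656  0.1465] th 1.755 F [ 0.8 -0.2 -1.4] op 0.0574 | turn -0.001 then cm [ 0.01 -0.04  7.35] len 7.3 tilt [-0.      0.0003]
```

{"op": "send_rows", "data": {"series": [0,0,2,0,0,-0.04,2,0,0,0,1.5,0,0,0,0.8,0,0,0,0.4,0,0,0,0.1,0,0,0,0,0,0,0,0,0]}}

```text
time: 47.6
position: [0.5859, -0.0668, 0.0788]
ee_rot: [-0.092, 0.996, -0.0, 0.001]
force: [-0.4, 0.7, -2.8]
opening: 0.0579
```

```bash
python3 - <<'E'
from h import *
plan([.5854,-.066,.073],1.756)
E
```

```text
t47.6 pos [ 0.5859 -0.0668  0.0788] th 1.756 F [-0.4  0.7 -2.8] op 0.0579 | turn -0.000 then cm [0.04 0.09 0.58] len 0.6 tilt [ 0.0015 -0.0003]
```

{"op": "send_rows", "data": {"series": [0,0.08,0.2,0,0,0,0.1,0,0,0,0,0,0,0,0,0]}}

```text
time: 48.0
position: [0.5852, -0.0659, 0.0749]
ee_rot: [-0.092, 0.996, 0.0, -0.0]
force: [-0.4, -0.2, -2.1]
opening: 0.0578
```

```bash
python3 - <<'E'
from h import *
plan([.5854,-.066,.073],1.756)
E
```

```text
t48.0 pos [ 0.5852 -0.0659  0.0749] th 1.756 F [-0.4 -0.2 -2.1] op 0.0578 | turn 0.000 then cm [-0.01 -0.01  0.19] len 0.2 tilt [-0.      0.0001]
```

{"op": "send_rows", "data": {"series": [0,0,0.1,0,0,0,0.05,0,0,0,0,0]}}

```text
time: 48.3
position: [0.5852, -0.0659, 0.0733]
ee_rot: [-0.092, 0.996, 0.0, -0.0]
force: [0.2, -0.1, -2.7]
opening: 0.0577
```

{"op": "send_rows", "data": {"series": [0,0,0.05,0,0,0,0,0]}}

```text
time: 48.5
position: [0.5853, -0.0659, 0.073]
ee_rot: [-0.092, 0.996, 0.0, 0.0]
force: [0.0, -0.7, -2.4]
opening: 0.0577
```

{"op": "send_rows", "data": {"series": [0,0,0.05,0,0,0,0,0]}}

```text
time: 48.7
position: [0.5854, -0.0659, 0.0729]
ee_rot: [-0.093, 0.996, -0.0, 0.0]
force: [-0.6, 0.2, 3.3]
opening: 0.0575
```

{"op": "send_rows", "data": {"series": [0,0,0,0,0,0,0,0,0,0,0,0,0,0,-0.5,0,0,0,-2,0,0,0,-4,0,0,0,-4,0,0,0,-4,0,-3,0,-2,0,-3,0,0,0,0,0,0,0,0,0,0,0], "gripper": -0.7}}

```text
time: 49.9
position: [0.6439, -0.0547, 0.2368]
ee_rot: [-0.093, 0.996, 0.0, -0.001]
force: [-0.9, -0.0, -0.3]
opening: 0.0779
```

{"op": "send_rows", "data": {"series": [0,0,0,0,0,0,0,0]}}

```text
time: 50.1
position: [0.6434, -0.055, 0.2374]
ee_rot: [-0.092, 0.996, 0.0, -0.0]
force: [0.3, -0.0, -0.3]
opening: 0.0781
```

```bash
python3 - <<'E'
from h import *
import pickle
s=bot.get_state()
plan([.4276,.3249,.235],1.513)
im=cams.get_image('wrist')[:,:,::-1]
cv2.imwrite('pics/w14c.png',cv2.resize(im[40:240,140:380],None,fx=3,fy=3,interpolation=2))
pickle.dump(s,open('w14.pkl','wb'))
print((proj('wrist',[[.5851,-.0631,.128],[.635,-.004,.071]],s)-[140,40])*3)
E
```

```text
t50.1 pos [ 0.6434 -0.055   0.2374] th 1.756 F [ 0.3 -0.  -0.3] op 0.0781 | turn 0.243 then cm [23.74 36.68  0.27] len 43.7 tilt [-0.0008  0.0001]
[[347.85725215 212.8586241 ]
 [497.24003061 393.02464753]]
```

View pics/w14c.png

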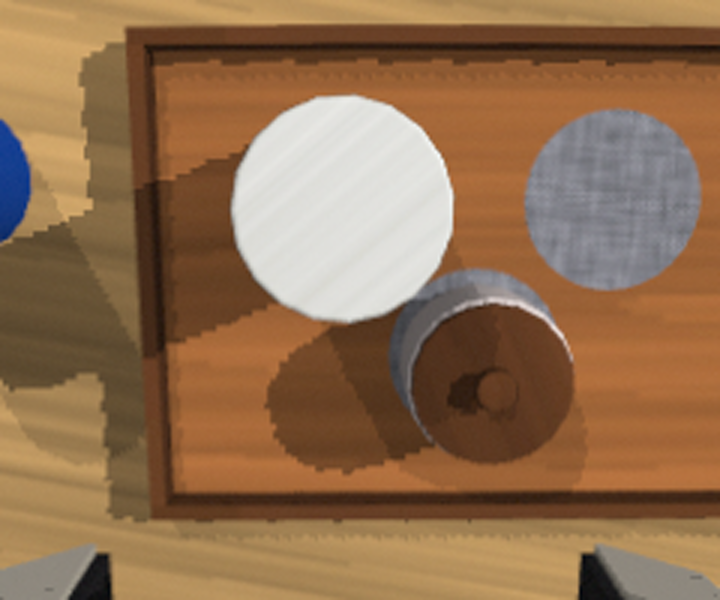

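```bash
python3 - <<'E'
from h import *
import pickle
def circ(P):
    A=np.c_[2*P[:,:2],np.ones(len(P))];x=np.linalg.lstsq(A,(P[:,:2]**2).sum(1),rcond=None)[0];return x[:2].round(4),np.sqrt(x[2]+x[:2]@x[:2]).round(4)
def S(p,th,tx=0):
    m=R.from_euler('z',th-np.pi/2)*R.from_quat([0,1,0,0]);return dict(position=np.array(p),ee_rot=m.as_quat())
s3=S([.588,-.064,.1728],1.756);print(th(s3))
# use reported quaternion (tilt .0031)
q=np.array([-0.093,.9957,0,.0015]);s3b=dict(position=s3['position'],ee_rot=q/np.linalg.norm(q))
for n,s in(('w3',s3),('w3',s3b),('w2',pickle.load(open('w2.pkl','rb'))),('w14',pickle.load(open('w14.pkl','rb')))):
    im=cv2.imread('pics/%s.png'%n) if n!='w14' else None
    if im is None:
        im=cv2.resize(cv2.imread('pics/w14c.png'),(240,200),interpolation=cv2.INTER_AREA);full=np.zeros((384,512,3),np.uint8);full[40:240,140:380]=im;im=full
    c={'w3':(254,202),'w2':(193,129),'w14':(254,110)}[n]
    lid=im[c[1]-8:c[1]+8,c[0]-8:c[0]+8].reshape(-1,3).mean(0)
    m=((im.min(2)>188)).astype(np.uint8)*255
    k=[x for x in cv2.findContours(m,0,1)[0] if cv2.pointPolygonTest(x,c,False)>0]
    if not k: print(n,'none',lid);continue
    k=cv2.convexHull(k[0]).reshape(-1,2);print(n,lid,cv2.boundingRect(k),circ(onz('wrist',k,.128,s)))
E
```

```text
1.756
w3 [207.79296875 213.9140625  213.8359375 ] (209, 162, 90, 85) (array([ 0.5836, -0.0636]), np.float64(0.0276))
w3 [207.79296875 213.9140625  213.8359375 ] (209, 162, 90, 85) (array([ 0.5838, -0.0635]), np.float64(0.0276))
w2 [200.05078125 205.8671875  205.86328125] (165, 103, 53, 53) (array([ 0.5844, -0.0634]), np.float64(0.0276))
w14 [219.5703125  223.53515625 223.52734375] (218, 72, 73, 75) (array([ 0.5845, -0.0647]), np.float64(0.0279))
```

{"op": "send_rows", "data": {"series": [0,0,0,0.122,0,0,0,0.121,1.3,2,0,0,2.5,3.9,0,0,2.6,4,0,0,2.6,4,0,0,2.6,4,0,0,2.6,4,0,0,2.6,4,0,0,2.6,4,0,0,2.6,4,0,0,1.5,2,0,0]}}

```text
time: 51.35
position: [0.428, 0.3195, 0.2379]
ee_rot: [0.028, 1.0, 0.001, 0.0]
force: [0.5, 0.2, -1.5]
opening: 0.078
```

{"op": "send_rows", "data": {"series": [0.2,0.8,0,0,0,0,0,0,0,0,0,0]}}

```text
time: 51.65
position: [0.4294, 0.3243, 0.2375]
ee_rot: [0.029, 1.0, -0.0, 0.0]
force: [0.4, -0.5, 0.1]
opening: 0.0781
```

```bash
python3 - <<'E'
from h import *
plan([.4276,.3249,.0641],1.513)
E
```

```text
t51.6 pos [0.4294 0.3243 0.2375] th 1.512 F [ 0.4 -0.5  0.1] op 0.0781 | turn -0.001 then cm [ 0.19  0.06 17.34] len 17.3 tilt [ 0.0004 -0.0004]
```

{"op": "send_rows", "data": {"series": [0.15,0.05,2,0,0,0,4,0,0,0,4,0,0,0,3.5,0,0,0,2,0,0,0,1,0,0,0,0.6,0,0,0,0,0,0,0,0,0,0,0,0,0]}}

```text
time: 52.65
position: [0.4281, 0.3261, 0.0676]
ee_rot: [0.029, 1.0, 0.001, 0.001]
force: [0.2, 0.4, -0.2]
opening: 0.0776
```

```bash
python3 - <<'E'
from h import *
plan([.4276,.3249,.0641],1.513)
E
```

```text
t52.6 pos [0.4281 0.3261 0.0676] th 1.513 F [ 0.2  0.4 -0.2] op 0.0776 | turn -0.000 then cm [ 0.04 -0.12  0.35] len 0.4 tilt [0.002  0.0012]
```

{"op": "send_rows", "data": {"series": [0,-0.1,0.2,0,0,0,0,0,0,0,0,0]}}

```text
time: 52.95
position: [0.4273, 0.3248, 0.0647]
ee_rot: [0.029, 1.0, 0.0, 0.0]
force: [0.6, 0.4, -0.1]
opening: 0.0781
```

{"op": "send_rows", "data": {"series": [0,0,0,0,0,0,0,0,0,0,0,0,0,0,0,0,0,0,0,0,0,0,0,0,0,0,0,0], "gripper": 1, "squeeze": 20}}

```text
time: 53.65
position: [0.4273, 0.3248, 0.0645]
ee_rot: [0.029, 1.0, 0.0, 0.0]
force: [-0.3, 0.7, 0.1]
opening: 0.0518
```

```bash
python3 - <<'E'
from h import *
plan([.4276,.3249,.0641],1.513)
E
```

```text
t53.6 pos [0.4273 0.3248 0.0645] th 1.513 F [-0.3  0.7  0.1] op 0.0518 | turn 0.000 then cm [-0.03  0.01  0.04] len 0.1 tilt [0.0001 0.0001]
```

{"op": "send_rows", "data": {"series": [0,0,-1,0,0,0,-2,0,0,0,-4,0,0,0,-4,0,0,0,-4,0,0,0,-2,-0.112,0,0,0,-0.111,0,0,0,0]}}

```text
time: 54.45
position: [0.4272, 0.3248, 0.2356]
ee_rot: [-0.083, 0.997, 0.0, 0.001]
force: [0.4, 0.0, -2.1]
opening: 0.0519
```

```bash
python3 - <<'E'
from h import *
plan([.5673,.0354,.235],1.736)
E
```

```text
t54.5 pos [0.4272 0.3248 0.2356] th 1.737 F [ 0.4  0.  -2.1] op 0.0519 | turn 0.001 then cm [ -9.06 -30.85   0.06] len 32.1 tilt [0.0012 0.0007]
```

{"op": "send_rows", "data": {"series": [-0.6,-2,0,0,-1.1,-3.7,0,0,-1.1,-3.8,0,0,-1.1,-3.8,0,0,-1.1,-3.8,0,0,-1.1,-3.8,0,0,-1.1,-3.8,0,0,-0.9,-3,0,0,-0.6,-2,0,0,-0.36,-1.1,0,0,0,0,0,0,0,0,0,0]}}

```text
time: 55.65
position: [0.5667, 0.0366, 0.2341]
ee_rot: [-0.082, 0.997, 0.0, -0.001]
force: [0.0, 0.3, -3.0]
opening: 0.0523
```

{"op": "send_rows", "data": {"series": [0,0,3,0,0,0,4,0,0,0,3,0,0,0,0,0,0,0,0,0]}}

```text
time: 56.15
position: [0.5673, 0.0369, 0.1352]
ee_rot: [-0.083, 0.997, 0.0, -0.0]
force: [0.2, -0.5, -1.7]
opening: 0.0522
```

```bash
python3 - <<'E'
from h import *
plan([.5673,.0354,.0665],1.736)
E
```

```text
t56.1 pos [0.5673 0.0369 0.1352] th 1.737 F [ 0.2 -0.5 -1.7] op 0.0522 | turn 0.001 then cm [ 0.02 -0.15  6.87] len 6.9 tilt [-0.      0.0003]
```

{"op": "send_rows", "data": {"series": [0,-0.15,2,0,0,0,2,0,0,0,1.2,0,0,0,0.7,0,0,0,0.3,0,0,0,0,0,0,0,0,0,0,0,0,0]}}

```text
time: 56.95
position: [0.568, 0.0344, 0.0732]
ee_rot: [-0.082, 0.997, -0.0, 0.001]
force: [0.4, -0.1, -3.3]
opening: 0.0516
```

```bash
python3 - <<'E'
from h import *
plan([.5673,.0354,.0665],1.736)
E
```

```text
t57.0 pos [0.568  0.0344 0.0732] th 1.736 F [ 0.4 -0.1 -3.3] op 0.0516 | turn -0.000 then cm [0.05 0.11 0.67] len 0.7 tilt [0.0014 0.    ]
```

{"op": "send_rows", "data": {"series": [0,0.1,0.3,0,0,0,0.1,0,0,0,0,0,0,0,0,0]}}

```text
time: 57.35
position: [0.5674, 0.0354, 0.0684]
ee_rot: [-0.082, 0.997, 0.0, -0.0]
force: [0.2, 0.3, -2.4]
opening: 0.0521
```

```bash
python3 - <<'E'
from h import *
plan([.5673,.0354,.0665],1.736)
E
```

```text
t57.4 pos [0.5674 0.0354 0.0684] th 1.736 F [ 0.2  0.3 -2.4] op 0.0521 | turn -0.000 then cm [0.01 0.   0.19] len 0.2 tilt [-0.0001  0.0001]
```

{"op": "send_rows", "data": {"series": [0,0,0.1,0,0,0,0.05,0,0,0,0,0]}}

```text
time: 57.65
position: [0.5673, 0.0354, 0.0669]
ee_rot: [-0.082, 0.997, 0.0, -0.0]
force: [0.2, -0.0, -2.6]
opening: 0.0518
```

{"op": "send_rows", "data": {"series": [0,0,0.05,0,0,0,0,0]}}

```text
time: 57.85
position: [0.5674, 0.0354, 0.0665]
ee_rot: [-0.082, 0.997, 0.0, 0.0]
force: [-0.5, 0.4, -2.5]
opening: 0.052
```

{"op": "send_rows", "data": {"series": [0,0,0.05,0,0,0,0,0]}}

```text
time: 58.05
position: [0.5675, 0.0354, 0.0665]
ee_rot: [-0.083, 0.997, -0.0, 0.0]
force: [-2.6, -0.5, 3.8]
opening: 0.0523
```

{"op": "send_rows", "data": {"series": [0,0,0,0,0,0,0,0,0,0,0,0,0,0,-0.5,0,0,0,-2,0,0,0,-4,0,0,0,-4,0,0,0,-4,0,-2,-1.5,-4,0,-2,-1.5,-4,0,0,0,-3,0,0,0,-1,0], "gripper": -0.7}}

```text
time: 59.25
position: [0.6128, 0.012, 0.3347]
ee_rot: [-0.082, 0.997, -0.001, 0.003]
force: [0.5, -0.0, -1.0]
opening: 0.0779
```

{"op": "send_rows", "data": {"series": [0,0,0,0,0,0,0,0,0,0,0,0]}}

```text
time: 59.55
position: [0.6109, 0.0127, 0.3289]
ee_rot: [-0.083, 0.997, 0.0, -0.002]
force: [-0.5, -1.2, -1.3]
opening: 0.078
```

```bash
python3 - <<'E'
from h import *
import pickle
s=bot.get_state()
plan([.607,.0067,.331],1.757)
im=cams.get_image('wrist')[:,:,::-1]
cv2.imwrite('pics/w15.png',im)
cv2.imwrite('pics/w15c.png',cv2.resize(im[40:240,130:370],None,fx=2.9,fy=2.9,interpolation=2))
pickle.dump(s,open('w15.pkl','wb'))
E
```

```text
t59.5 pos [0.6109 0.0127 0.3289] th 1.736 F [-0.5 -1.2 -1.3] op 0.0780 | turn -0.021 then cm [ 0.5  -0.51 -0.21] len 0.7 tilt [-0.0037  0.0005]
```

View pics/w15c.png

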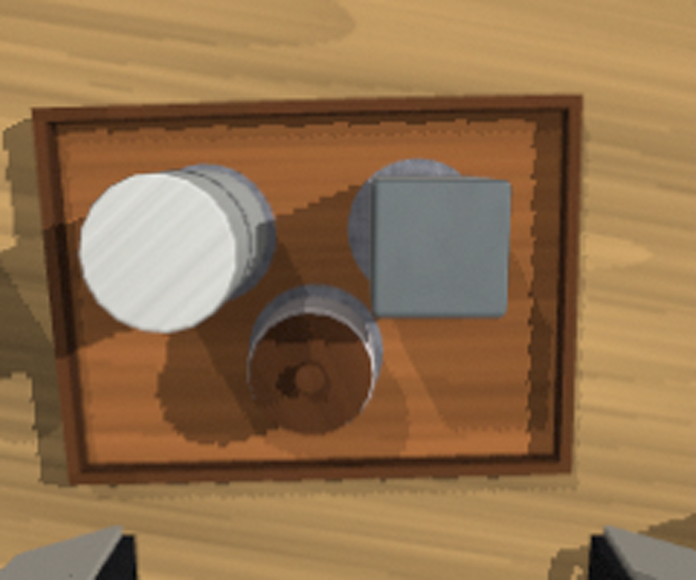

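```bash
python3 - <<'E'
from h import *
import pickle
s=pickle.load(open('w15.pkl','rb'));f=lambda l:np.array(l)/2.9+[130,40];W=lambda p,z:onz('wrist',f(p),z,s)
rc=W([(33,108),(581,95),(570,474),(69,487)],.022);print('rack',rc.mean(0),np.linalg.norm(rc[0]-rc[1]))
c=rc.mean(0)[:2];y=(rc[1]+rc[2]-rc[0]-rc[3])[:2];y/=np.linalg.norm(y);x=np.array([y[1],-y[0]])
def rf(p):d=np.array(p)[:2]-c;return (np.array([d@x,d@y])*1000).round(1)
t=W([(372,179),(510,181),(506,319),(370,317)],.113);print('tin',t.mean(0),rf(t.mean(0)),[round(np.arctan2(*(t[i]-t[i-1])[[1,0]])%(np.pi/2),3) for i in range(4)])
k=W([(80,250),(238,250),(159,173),(159,333)],.128);print('can',k.mean(0),rf(k.mean(0)))
p=W([(247,370),(375,370)],.056);print('knob',W([(310,379)],.071),rf(W([(310,379)],.071)[0]),rf(p.mean(0)))
# originals in rack frame (w2)
s2=pickle.load(open('w2.pkl','rb'));s=s2
rc=W([(50,111),(597,111),(576,486),(77,484)],.022);c=rc.mean(0)[:2];y=(rc[1]+rc[2]-rc[0]-rc[3])[:2];y/=np.linalg.norm(y);x=np.array([y[1],-y[0]])
t=W([(388,190),(525,195),(517,330),(385,326)],.113);print('tin0',rf(t.mean(0)));k=W([(101,260),(260,260),(181,181),(181,339)],.128);print('can0',k.mean(0),rf(k.mean(0)));k=W([(251,383),(390,383),(321,313),(321,456)],.07);print('cup0',rf(k.mean(0)))
E
```

```text
rack [ 0.60728457 -0.00896584  0.022     ] 0.24775410040499016
tin [0.56812302 0.03730868 0.113     ] [-29.7  52.9] [np.float64(0.155), np.float64(0.155), np.float64(0.173), np.float64(0.153)]
can [ 0.58438989 -0.06359975  0.128     ] [-32.8 -49.3]
knob [[ 0.63446966 -0.00352667  0.071     ]] [27.7  0.2] [26.9 -0.1]
tin0 [-30.6  52.1]
can0 [ 0.58455778 -0.0622524   0.128     ] [-32.1 -48.3]
cup0 [27.1 -0.2]
```

```bash
python3 - <<'E'
from h import *
im=cams.get_image('top')[:,:,::-1];cv2.imwrite('pics/t9.png',im);im2=cams.get_image('side')[:,:,::-1];cv2.imwrite('pics/s9.png',im2)
a=cv2.resize(im[200:290,320:410],None,fx=6,fy=6,interpolation=2);b=cv2.resize(im2[270:350,170:260],None,fx=6,fy=6,interpolation=2)
cv2.imwrite('pics/t9c.png',a);cv2.imwrite('pics/s9c.png',b)
E
```

```text
(no output)
```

View pics/t9c.png

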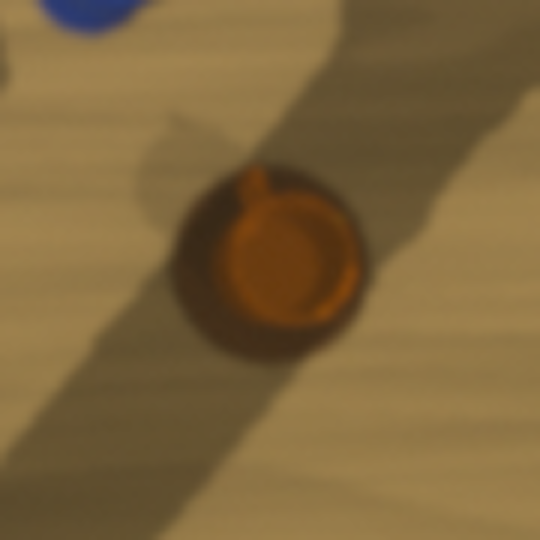

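View pics/s9.png

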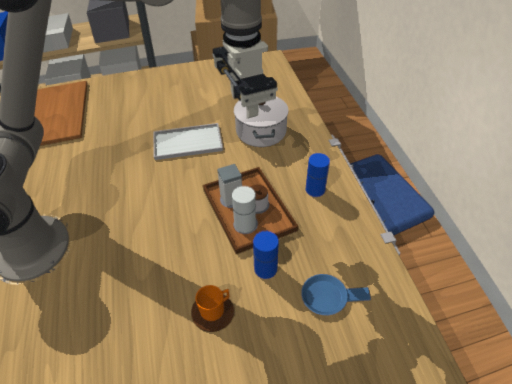

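View pics/s9c.png

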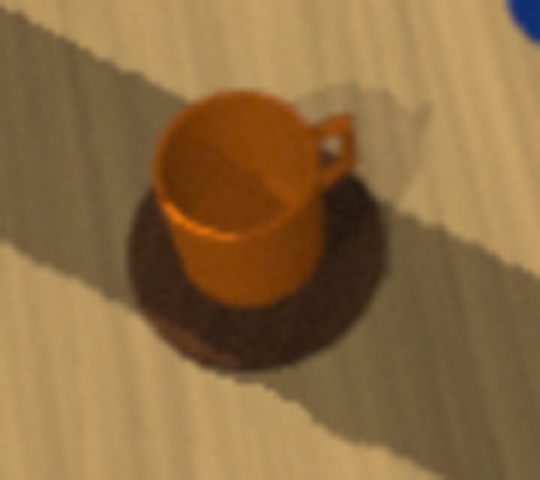

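```bash
python3 - <<'E'
from h import *
t=lambda p:np.array(p)/6+[320,200];q=lambda p:np.array(p)/6+[170,270]
print('top coaster',onz('top',t([(270,263)]),.006),'cup',onz('top',t([(295,259)]),.068))
print('side coaster',onz('side',q([(258,259)]),.006),'cup',onz('side',q([(239,166)]),.068))
E
```

```text
top coaster [[ 0.4555202  -0.29333148  0.006     ]] cup [[ 0.45315663 -0.29220298  0.068     ]]
side coaster [[ 0.45740363 -0.30027111  0.006     ]] cup [[ 0.45746906 -0.293418    0.068     ]]
```

```bash
python3 -c "
from rig import bot
print(bot.job_done())"
```

```text
the job is handed in; nothing more can be done
None
```

I did the job in the order asked and handed it in at about 60 s of the 141 s allowed. The canister and the tin went into the tray. The cup went onto the coaster, the salt pot onto the cup's old place, and then the canister and the tin went back.

- **Rack:** the last wrist picture, measured against the rack, puts the pot within about 1 mm of where the cup stood. The canister and the tin are each within about 1.5 mm of their start places, with the tin's turn unchanged.
- **Pot re-placed once:** the first look after placing showed it about 2.5 mm off sideways. That fits a sideways error in the wrist camera's calibration. I lifted the pot a few millimetres, shifted it and set it down again. I allowed for the same error when putting the canister and the tin back.
- **Cup:** it stands upright on the coaster, but the views disagree on how well centred it is. It was set down before I found the camera error, which suggests about 2.5 mm off. The top picture gave about 2.5 mm and the side picture about 7 mm, though the side value rests on a coaster centre half hidden by the cup; using the side picture from the start, it is about 3 mm. I left it there rather than move it out of order.
- **Bystanders and forces:** the enamel pot, the spoon rest and the blue canisters look unmoved in the last side picture. I did not measure them. The force readings at the end of each move stayed under about 8 N.

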